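# Clear the offcuts from the carving board and lock the emptied chip tray

## Task

Using the yellow-handled scraper, not the fingers, push every wood offcut on the board over its dock-side edge into the steel tray docked below, and put the scraper back on its cork rest. With all the offcuts in the tray and the red latch arm lifted right up off it, carry the tray by its handle to the blue bin and tip them all in; pieces that have strayed onto the bench belong in the tray before it is tipped and in the bin after. Set the empty tray back level in its dock and swing the latch arm down over it until it rests in its catch, leaving the spool, bottle and screwdriver where they are.

Things in the scene. Friction and masses are not known exactly. Their poses are not given: they have to be found in the camera images.
- station: fixed carving station; origin on the bench at the centre of the tray dock, z up, +x roughly away from the robot. On its +y side stands the board; the dock is bare bench between two aluminium strips (15 mm high, y -40..60 mm), inner faces at x = +-94, 6 mm off each end of the tray. Latch along y = -78 mm, over the tray's edge: hinge post at x = 112 (75 mm high), catch at x = -107
- board_mid (a point): middle of the plywood board's flat top, at x = 0, y = 180.5, z = 55 mm of the station, same axes. The top spans x +-100, y +-97.5 mm of this point. The two x edges carry brown fences 12 mm high, inner faces at x = +-92 mm; the y edges have none. The open edge is that at y = -97.5, towards the dock, with the tray lip 6 mm beyond and 41 mm lower
- catch (a point): the catch: slot 16 mm wide (y) between two steel cheeks, 16 mm long (x), where the latch arm's end lies when closed; point at the slot's middle 60 mm above the bench; cheeks reach to 77 mm; station's axes
- tray: loose steel tray, 171 x 154 mm (x, y), 0.35 kg; origin at centre of underside. Floor 70 mm wide (y), then 15-degree ramps up to lips at y = +-77, z = 14 mm: pours over either lip when tipped about x by 55 to 70 degrees. End walls 29 mm high. Handle: bar along x, 18 wide, 20 high, 160 mm free, axis at z = 92 mm. Starts docked, frame within a few mm of the station's; either way round is right
- scraper: loose scraper block, 0.12 kg, standing; origin at the centre of its underside. Heavy black foot 90 x 36 x 24 mm (x, y, z), on it a yellow grip 70 mm long (x), 18 mm wide (y), from z = 24 to 70 mm. Starts standing on the cork rest
- rest_mid (a point): centre of the fixed cork rest mat's top (140 x 120 mm in x and y, top 4 mm above the bench), where the scraper stands; its axes are those of the mat
- bin: fixed open blue scrap bin, 220 x 180 x 120 mm (x, y, z) outside, walls and floor 6 mm; origin at the centre of its underside, x along the long side
- latch (a joint): red latch arm: bar 12 x 12 mm, 230 mm long from its hinge, turning in the station's plane y = -78 mm. 0 = level over the tray's edge, pointing to the station's -x, its end in the catch (also its stop); 1.57 = upright; at most 2.1; grows as it is lifted. Starts at 0 to 0.5 rad. Stiff: stays where it is left; about 2 N at the grip point moves it. Above 1.5 the tray lifts out freely
- latch_grip (a point): point on the axis of the red latch arm, 185 mm from its hinge, where it can be pinched across y
- latch_hinge (a point): hinge point of the latch arm, fixed, 60 mm above the bench, at x = 110, y = -78 mm of the station; its axes are the station's
- chip1: loose wood offcut, block 28 x 22 x 18, dark brown (x, y, z mm), 12 g; origin at the centre of its underside; may be absent (None). Starts on the board
- chip2: loose wood offcut, block 30 x 20 x 18, pale wood (x, y, z mm), 12 g; origin at the centre of its underside; may be absent (None). Starts on the board
- chip3: loose wood offcut, block 26 x 24 x 18, pink (x, y, z mm), 12 g; origin at the centre of its underside; may be absent (None). Starts on the board
- chip4: loose wood offcut, block 26 x 20 x 18, dark brown (x, y, z mm), 12 g; origin at the centre of its underside; may be absent (None). Starts on the board
- chip5: loose wood offcut, block 26 x 22 x 18, pale wood (x, y, z mm), 12 g; origin at the centre of its underside; may be absent (None). Starts on the board
- chip6: loose wood offcut, block 30 x 22 x 18, pink (x, y, z mm), 12 g; origin at the centre of its underside; may be absent (None). Starts on the board
- spool: bystander: green solder spool, 54 mm wide, 40 high; origin at its underside; leave alone
- polish: bystander: amber polish bottle, 44 mm wide, 120 high; origin at its underside; leave alone
- driver: bystander: screwdriver with red handle, 170 mm long, lying; origin at its underside; leave alone
There are look-alikes about, which are no part of the job. There is more than one size of the scraper; the one meant has the size given above. Leave any turquoise look-alike of the chip1 alone.

How it is judged:
By the outcome, as a careful person would: the job done as asked, in the order asked, and still so for the second after the job is handed in, with the robot touching nothing.
Of chip1, chip2, chip3, chip4, chip5, chip6 only 3 to 6 are there at a start; the rules pass over those that are not, and their reading is None.
At some moment in a run one of chip1, chip2, chip3, chip4, chip5, chip6, scraper may be knocked a few centimetres aside while the robot is not near it.
It also fails if it takes over 184 s, if anything falls off the work surface, if the arm or the gripper's body presses on something with over 40 N, if the wrist force passes 120 N, or if a joint passes its speed limit or range.

## Robot

A 6-joint arm with a two-finger parallel gripper is mounted at the origin on the work surface. World frame = base frame: x ahead of the robot, y to its left, z up, the work surface at z = 0. Lengths are in m, angles in rad, forces in N, time in s.
With the tool pointing down it reaches from about 0.3 to 0.875 m from the base axis. Payload 6.4 kg.
Tool frame: the origin (TCP) lies at the very end of the fingers, on their centre line; the grasp point (between the pads) lies 19 mm behind it (env.hold_point_z is the distance from the TCP to the grasp point, in m); z points along the fingers, y is the line along which they close (so a half turn about z gives the same grasp; the last joint's range is limited). The gripper opens to 85 mm and grips with 20 to 120 N. Pads are 22 mm wide; open, the fingers measure 114 mm over their backs; the gripper's body (76 mm by 85 mm) begins 54 mm behind the grasp point. The pads swing forward as they close: fully open they stand 13 mm farther back than shut.
Start: joints at [1.079, 0.181, 1.607, -0, 1.354, -0.206], TCP at [0.162, 0.552, 0.231] pointing down, gripper open.
Joint ranges: [-2.99, 2.99], [-0.89, 2.07], [0.3, 2.58], [-1.14, 4.28], [0, 2.63], [-3.12, 3.12]. Speed limits (rad/s): [2.57, 2.57, 3.01, 3.14, 3.14, 3.14].

## Interface

Orientations are given as a unit quaternion [w, x, y, z].
In Python, from plant import env gives the robot as it stands. The module is installed in compiled form; this text tells all that it offers.
- The arm moves only by the tool servo_tool, never from a script. Its argument "rows" is a list of rows, each a list of 7 numbers: the shift along the world's x, y, z scaled (see below), then the turn, a rotation vector about the world's x, y, z scaled (see below), then the finger opening in mm, from 0 to 85.4. In form: [[dx, dy, dz, wx, wy, wz, hand], ...]. A call has 1 to 20 rows; each row is the pose to reach, as a shift and turn from the pose commanded when the call began; what a row does not reach only later rows make up. The controller multiplies each number of a shift by 15 cm and each number of a turn by 2 rad. A row lasts 1/12 s, in which the tool goes at most 41.7 mm and 7.16 degrees, less where a joint would pass 70% of its speed; a pose out of reach is approached as far as the arm can. A call with a number of a shift or a turn outside -1 to 1 is refused whole. A call with a gripper value outside its range is refused whole. The fingers move at their own pace and stop on an object; "squeeze" is the grip in N (left out, the last holds). Time passes only in rows, so rows that repeat a pose let the fingers close. It gives the time, the measured TCP pose, the force, the opening and the grip force at its end, in the units of the state.
- env.get_state(): the state, without advancing time (a new reading comes with each control period).
- env.grab_frame(name): name is "side" or "top" or "wrist"; returns the picture (384x512x3 uint8, red, green, blue); there is no depth.
- env.get_calibration(name): a dict with "fx", "fy", "cx", "cy" (pixels), "D" ([k1, k2, p1, p2, k3] as OpenCV has them; the pictures are not rectified), "camera_from_world" (4x4, takes a point from world to camera coordinates). Camera axes: x right, y up, looking along -z (the intrinsics and any distortion apply to the point x, -y, -z); pixel columns grow to the right and rows downward; lengths in m; the calibration is good to about 2 mm. A picture is of the moment at which its call begins: read the wrist's pose just before it. get_calibration takes no time and is no camera call; for the wrist camera it gives the pose at the moment of the call.
- env.finish_job(): hands the job in; it is judged then, once.
The state is a dict: "time": time; "qpos": joint angles; "dq": joint speeds; "joint_torque": joint torques, N m; "ee_pos": TCP position; "tcp_rot": TCP orientation; "wrist_force": force on the tool from outside, world axes, zero at the start; "moment": the same for the moment, N m; "width": finger opening in m; "finger_force": force on a finger pad.
Only numpy, scipy, OpenCV 4.12 (cv2) and the standard library are available. Lean on these libraries where they do the work, as an engineer would, in place of code of your own. Each camera call takes 0.05 s, during which the arm holds its last target. There are 200 camera calls.

## Working session

There is one attempt and no reset: what is moved stays moved. The work goes in short steps, Python scripts to look and compute and a tool call to move; the robot and the scene stay as the last step left them, time stands still between calls to the robot, and variables do not carry over. Pictures are saved under pics/ and viewed, at most 14 in all, crops included, and the job is handed in when it is done.

Besides the shell and the picture viewer there is one more tool, called after "Call:" as name([rows], argument=value, ...), one row to a line, values as JSON. servo_tool: Moves the arm, as the interface text tells. Its arguments: {"type":"object","properties":{"rows":{"type":"array","items":{"type":"array","items":{"type":"number"}}},"squeeze":{"type":"number"}},"required":["rows"]}

```bash
ls; mkdir -p pics; python3 - <<'E'
from plant import env
import cv2,numpy as np
s=env.get_state();print(s['time'],s['ee_pos'],s['tcp_rot'],s['width'])
for n in('top','side','wrist'):
    c=env.get_calibration(n);print(n,c['fx'],c['cx'],c['cy'],c['D']);print(np.round(c['camera_from_world'],3).tolist())
    im=env.grab_frame(n);cv2.imwrite(f'pics/{n}0.png',im[:,:,::-1])
a=[cv2.imread(f'pics/{n}0.png') for n in('top','side')]
cv2.imwrite('pics/top0b.png',cv2.resize(a[0],(800,600),interpolation=cv2.INTER_CUBIC))
cv2.imwrite('pics/side0b.png',cv2.resize(a[1],(800,600),interpolation=cv2.INTER_CUBIC))
E
```

```text
pics
0.0 [0.16183752 0.55117087 0.23039074] [-3.01008081e-04  1.42408765e-01  9.89807530e-01 -8.41033672e-04] 0.0853762642316453
top 436.45680648774754 262.61569192517277 188.1165571613846 [0.03410072 0.         0.         0.         0.        ]
[[0.108, -0.994, 0.006, -0.014], [0.971, 0.107, 0.215, -0.547], [-0.215, -0.017, 0.977, -1.324], [0.0, 0.0, 0.0, 1.0]]
side 409.66010227999544 259.2151229157402 180.69289436155074 [-0.029117  0.        0.        0.        0.      ]
[[-0.936, -0.353, 0.008, 0.516], [0.216, -0.553, 0.805, -0.153], [-0.28, 0.755, 0.593, -0.923], [0.0, 0.0, 0.0, 1.0]]
wrist 328.26803252871406 254.411888448799 190.6612402380322 [-0.02487403  0.          0.          0.          0.        ]
[[0.281, 0.96, -0.002, -0.574], [-0.925, 0.271, -0.268, 0.034], [-0.256, 0.077, 0.964, -0.379], [0.0, 0.0, 0.0, 1.0]]
```

View pics/top0b.png

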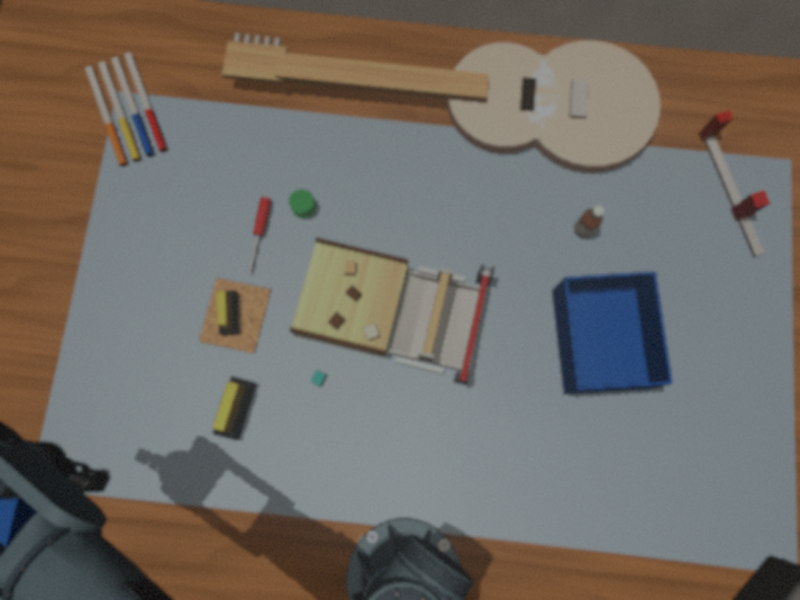

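View pics/side0b.png

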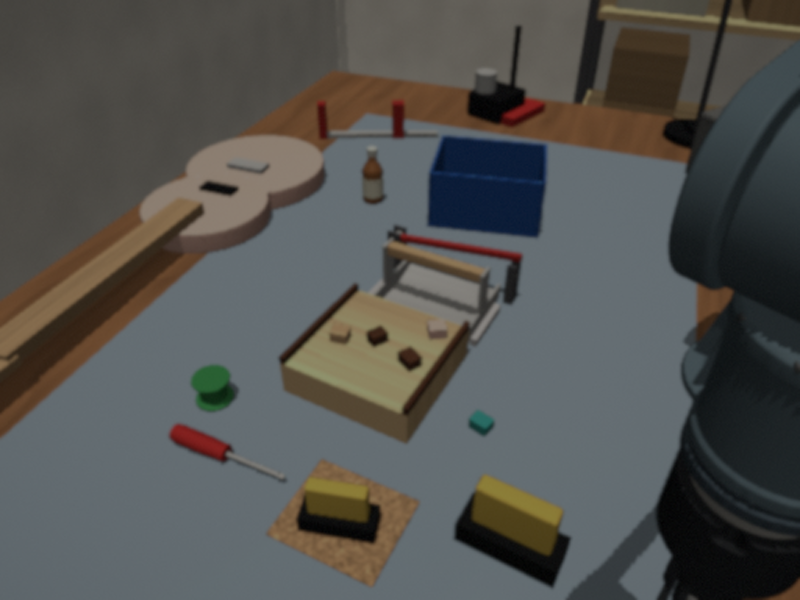

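```bash
cat > h.py <<'E'
from plant import env
import cv2,numpy as np
def ray(c,px):
    K=np.array([[c['fx'],0,c['cx']],[0,c['fy'],c['cy']],[0,0,1]])
    u=cv2.undistortPoints(np.array(px,float).reshape(-1,1,2),K,np.array(c['D'],float)).reshape(-1,2)
    d=np.c_[u[:,0],-u[:,1],-np.ones(len(u))]
    M=np.array(c['camera_from_world']);R=M[:3,:3]
    return -R.T@M[:3,3], d@R
def pt(c,px,z):
    o,d=ray(c,px); return o+d*((z-o[2])/d[:,2])[:,None]
def proj(c,P):
    P=np.asarray(P,float).reshape(-1,3);M=np.array(c['camera_from_world'])
    q=P@M[:3,:3].T+M[:3,3];q=q*[1,-1,-1]
    K=np.array([[c['fx'],0,c['cx']],[0,c['fy'],c['cy']],[0,0,1]])
    return cv2.projectPoints(q,np.zeros(3),np.zeros(3),K,np.array(c['D'],float))[0].reshape(-1,2)
def two(c1,p1,c2,p2):
    o1,d1=ray(c1,[p1]);o2,d2=ray(c2,[p2]);d1=d1[0];d2=d2[0]
    t=np.linalg.lstsq(np.c_[d1,-d2],o2-o1,rcond=None)[0]
    a=o1+t[0]*d1;b=o2+t[1]*d2
    return (a+b)/2,np.linalg.norm(a-b)
def hsv(im): return cv2.cvtColor(im,cv2.COLOR_RGB2HSV)
def blobs(m,amin=12):
    n,l,s,c=cv2.connectedComponentsWithStats(m.astype(np.uint8))
    return [(int(s[i,4]),np.round(c[i],1),np.argwhere(l==i)[:,::-1]) for i in range(1,n) if s[i,4]>=amin]
E
python3 - <<'E'
from h import *
for n in('top','side'):
    c=env.get_calibration(n)
    im=cv2.imread(f'pics/{n}0.png')[:,:,::-1].copy();H=hsv(im).astype(int);h,s,v=H[...,0],H[...,1],H[...,2]
    K={'yellow':(h>20)&(h<32)&(s>150)&(v>70),'blue':(h>105)&(h<125)&(s>150),'red':((h<6)|(h>174))&(s>150),'teal':(h>78)&(h<98)&(s>120),'green':(h>50)&(h<78)&(s>120),'board':(h>15)&(h<32)&(s>60)&(s<150)&(v>110)}
    for k,m in K.items():
        for a,ce,p in blobs(m,20):
            print(n,k,a,ce,'z0',np.round(pt(c,[ce],0.0)[0,:2],3), cv2.boxPoints(cv2.minAreaRect(p.astype(np.int32))).round().tolist() if k in('yellow','board','red') else '')
E
```

```text
top yellow 59 [82.7 88.8] z0 [0.839 0.702] [[77.0, 77.0], [80.0, 76.0], [88.0, 100.0], [86.0, 101.0]]
top blue 68 [90.9 85.5] z0 [0.855 0.676] 
top blue 3083 [390.2 217.6] z0 [ 0.506 -0.377] 
top blue 379 [  6.7 331.3] z0 [0.031 0.771] 
top red 85 [99.4 82.5] z0 [0.869 0.649] [[94.0, 71.0], [97.0, 70.0], [105.0, 94.0], [102.0, 96.0]]
top red 64 [462.6  75. ] z0 [ 1.036 -0.602] [[456.0, 74.0], [467.0, 71.0], [469.0, 77.0], [458.0, 80.0]]
top red 61 [485.5 127.7] z0 [ 0.85  -0.682] [[480.0, 126.0], [487.0, 122.0], [491.0, 129.0], [483.0, 133.0]]
top red 87 [167.3 137.5] z0 [0.698 0.387] [[163.0, 148.0], [167.0, 127.0], [171.0, 128.0], [168.0, 149.0]]
top teal 23 [203.2 241.7] z0 [0.362 0.218] 
top green 81 [192.3 128.8] z0 [0.738 0.307] 
top board 2838 [223.1  45.2] z0 [1.06  0.243] [[142.0, 47.0], [144.0, 25.0], [314.0, 44.0], [311.0, 66.0]]
top board 62 [80.  86.1] z0 [0.848 0.713] [[75.0, 76.0], [79.0, 74.0], [88.0, 100.0], [84.0, 102.0]]
top board 3059 [225.8 189. ] z0 [0.542 0.168] [[187.0, 209.0], [201.0, 154.0], [261.0, 169.0], [247.0, 224.0]]
top board 296 [279.1 199.9] z0 [ 0.
[... 1495 characters left out ...]
.0], [459.0, 10.0], [459.0, 14.0]]
side board 136 [486.6  15.7] z0 [-0.149 -2.228] [[466.0, 15.0], [466.0, 11.0], [511.0, 16.0], [511.0, 20.0]]
side board 2088 [ 57.7 175.9] z0 [1.104 0.129] [[-8.0, 216.0], [120.0, 118.0], [129.0, 130.0], [2.0, 228.0]]
side board 261 [279.  164.8] z0 [ 0.546 -0.147] [[248.0, 158.0], [250.0, 154.0], [309.0, 172.0], [307.0, 176.0]]
side board 4127 [238.5 224. ] z0 [0.557 0.128] [[183.0, 234.0], [208.0, 172.0], [294.0, 208.0], [268.0, 270.0]]
side board 1565 [223.9 336. ] z0 [0.464 0.414] [[172.0, 343.0], [198.0, 288.0], [266.0, 320.0], [240.0, 375.0]]
side board 120 [330.7 313.9] z0 [0.293 0.298] [[304.0, 312.0], [307.0, 303.0], [362.0, 320.0], [359.0, 329.0]]
```

Call:
servo_tool([
  [0.5, -0.27, 0.1, 0, 0, 0, 85],
  [0.96, -0.54, 0.2, 0, 0, 0, 85],
  [0.96, -0.54, 0.2, 0, 0, 0, 85],
  [0.96, -0.54, 0.2, 0, 0, 0, 85],
  [0.96, -0.54, 0.2, 0, 0, 0, 85],
])

```text
time: 0.57
ee_pos: [0.3122, 0.4679, 0.2627]
tcp_rot: [0.002, 0.145, 0.989, 0.0]
wrist_force: [0.0, 0.5, 0.8]
width: 0.0849
finger_force: 0.0
```

Call:
servo_tool([
  [0.96, -0.54, 0.2, 0, 0, 0, 85],
  [0.96, -0.54, 0.2, 0, 0, 0, 85],
  [0.96, -0.54, 0.2, 0, 0, 0, 85],
  [0.96, -0.54, 0.2, 0, 0, 0, 85],
  [0.96, -0.54, 0.2, 0, 0, 0, 85],
  [0.96, -0.54, 0.2, 0, 0, 0, 85],
  [0.96, -0.54, 0.2, 0, 0, 0, 85],
])

```text
time: 1.15
ee_pos: [0.4496, 0.3896, 0.2906]
tcp_rot: [-0.001, 0.143, 0.99, -0.0]
wrist_force: [-0.4, 0.8, 0.4]
width: 0.085
finger_force: 0.0
```

```bash
python3 - <<'E'
from h import *
s=env.get_state();c=env.get_calibration('wrist');im=env.grab_frame('wrist')
np.save('c1.npy',c,allow_pickle=True);print(s['time'],s['ee_pos'],s['qpos'])
cv2.imwrite('pics/w1.png',im[:,:,::-1]);cv2.imwrite('pics/w1b.png',cv2.resize(im[:,:,::-1],(800,600),interpolation=cv2.INTER_CUBIC))
E
```

```text
1.15 [0.44964962 0.38962091 0.29061076] [ 5.14404911e-01  1.83050696e-01  1.48443245e+00  5.14033269e-04
  1.47552125e+00 -7.69759945e-01]
```

View pics/w1b.png

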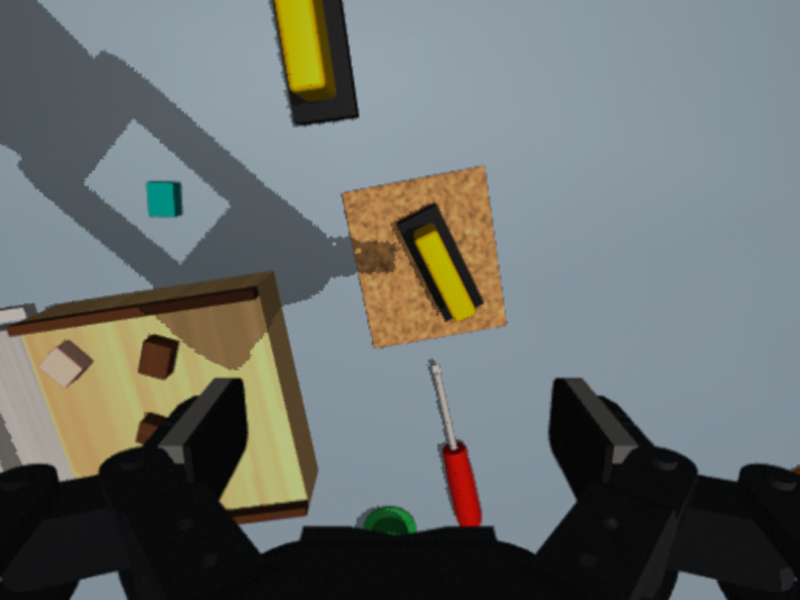

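```bash
python3 - <<'E'
from h import *
c=np.load('c1.npy',allow_pickle=True).item()
im=cv2.imread('pics/w1.png')[:,:,::-1].copy();H=hsv(im).astype(int);h,s,v=H[...,0],H[...,1],H[...,2]
m=pt(c,np.array([[342,190],[486,167],[507,325],[374,348]])/1.5625,.004)
print('mat',m[:,:2].round(3).tolist(),m.mean(0).round(4),np.linalg.norm(np.diff(m,axis=0),axis=1).round(3))
for a,ce,p in blobs((h>22)&(h<33)&(s>180)&(v>110),50):
    b=pt(c,cv2.boxPoints(cv2.minAreaRect(p.astype(np.float32))),.074)
    d=[b[1]-b[0],b[2]-b[1]];d.sort(key=np.linalg.norm)
    print('grip',a,ce,b.mean(0).round(4),[np.linalg.norm(x).round(3) for x in d],np.degrees(np.arctan2(d[1][1],d[1][0])))
g=np.array([[437,206],[397,222],[441,321],[483,304]])/1.5625
b=pt(c,g,.028);print('foot',b.round(3).tolist(),np.linalg.norm(np.diff(b,axis=0),axis=1).round(3),b.mean(0))
print('drv',pt(c,np.array([[434,365],[470,520]])/1.5625,.015).round(3).tolist())
# board top from board corners in w1: inner flat top corner guesses
print('fence/board', pt(c,np.array([[275,272],[305,500],[8,333]])/1.5625,.067).round(3).tolist())
E
```

```text
mat [[0.397, 0.357], [0.412, 0.475], [0.549, 0.461], [0.536, 0.342]] [0.4735 0.4087 0.004 ] [0.119 0.137 0.12 ]
grip 1386 [192.1  28. ] [0.299  0.3682 0.074 ] [np.float64(0.024), np.float64(0.055)] -8.871195539289005
grip 901 [284.9 176.2] [0.4738 0.4184 0.074 ] [np.float64(0.017), np.float64(0.068)] 11.072771690957453
foot [[0.429, 0.428, 0.028], [0.432, 0.394, 0.028], [0.521, 0.406, 0.028], [0.516, 0.443, 0.028]] [0.034 0.09  0.037] [0.47431535 0.41756014 0.028     ]
drv [[0.563, 0.389, 0.015], [0.728, 0.38, 0.015]]
fence/board [[0.437, 0.299, 0.067], [0.627, 0.256, 0.067], [0.424, 0.085, 0.067]]
```

Call:
servo_tool([
  [0.165, 0.19, 0, 0, 0, 0.06, 85],
  [0.165, 0.19, -0.2, 0, 0, 0.12, 85],
  [0.165, 0.19, -0.4, 0, 0, 0.18, 85],
  [0.165, 0.19, -0.6, 0, 0, 0.23, 85],
  [0.165, 0.19, -0.8, 0, 0, 0.23, 85],
  [0.165, 0.19, -0.8, 0, 0, 0.23, 85],
  [0.165, 0.19, -0.8, 0, 0, 0.23, 85],
  [0.165, 0.19, -0.8, 0, 0, 0.23, 85],
])

```text
time: 1.87
ee_pos: [0.4747, 0.4194, 0.1731]
tcp_rot: [0.001, -0.087, 0.996, 0.0]
wrist_force: [0.3, -0.6, 0.6]
width: 0.0853
finger_force: 0.0
```

```bash
python3 - <<'E'
from h import *
s=env.get_state();print(s['ee_pos'],s['tcp_rot'],s['qpos'])
q=s['tcp_rot'];from scipy.spatial.transform import Rotation as R
r=R.from_quat(np.r_[q[1:],q[0]]).as_matrix();print('tool y az',np.degrees(np.arctan2(r[1,1],r[0,1])))
E
```

```text
[0.47474396 0.41942191 0.17310735] [ 8.65702604e-04 -8.74866021e-02  9.96165212e-01  4.63774444e-04] [ 5.36517981e-01  3.60147085e-01  1.50583819e+00  8.80883167e-05
  1.27364498e+00 -1.20950132e+00]
tool y az 100.03810388907634
```

Descend by 135 mm and grip.

Call:
servo_tool([
  [-0.005, -0.005, -0.25, 0, 0, 0, 85],
  [-0.005, -0.005, -0.5, 0, 0, 0, 85],
  [-0.005, -0.005, -0.7, 0, 0, 0, 85],
  [-0.005, -0.005, -0.8, 0, 0, 0, 85],
  [-0.005, -0.005, -0.9, 0, 0, 0, 85],
  [-0.005, -0.005, -0.9, 0, 0, 0, 85],
  [-0.005, -0.005, -0.9, 0, 0, 0, 5],
  [-0.005, -0.005, -0.9, 0, 0, 0, 5],
  [-0.005, -0.005, -0.9, 0, 0, 0, 5],
  [-0.005, -0.005, -0.9, 0, 0, 0, 5],
  [-0.005, -0.005, -0.9, 0, 0, 0, 5],
  [-0.005, -0.005, -0.9, 0, 0, 0, 5],
], squeeze=60)

```text
time: 2.87
ee_pos: [0.4747, 0.4179, 0.0374]
tcp_rot: [0.001, -0.087, 0.996, 0.0]
wrist_force: [-0.2, -0.6, 0.2]
width: 0.0174
finger_force: 58.4
```

Call:
servo_tool([
  [0, 0, 0.2, 0, 0, 0, 5],
  [0, 0, 0.5, 0, 0, 0, 5],
  [0, 0, 0.8, 0, 0, 0, 5],
  [0, 0, 1, 0, 0, 0, 5],
  [0, 0, 1, 0, 0, 0, 5],
])

```text
time: 3.28
ee_pos: [0.4782, 0.4201, 0.1962]
tcp_rot: [0.007, -0.087, 0.996, 0.003]
wrist_force: [1.2, 0.4, -0.9]
width: 0.0171
finger_force: 59.0
```

Call:
servo_tool([
  [0.25, -0.25, 0.15, 0, 0, -0.06, 5],
  [0.5, -0.5, 0.4, 0, 0, -0.12, 5],
  [0.7, -0.7, 0.7, 0, 0, -0.18, 5],
  [0.9, -0.9, 0.9, 0, 0, -0.19, 5],
  [1, -1, 1, 0, 0, -0.19, 5],
  [1, -1, 1, 0, 0, -0.19, 5],
])

```text
time: 3.78
ee_pos: [0.6184, 0.2724, 0.3304]
tcp_rot: [-0.0, 0.103, 0.995, -0.0]
wrist_force: [1.2, 0.2, -1.0]
width: 0.0172
finger_force: 59.1
```

Call:
servo_tool([
  [0, -0.25, 0, 0, 0, 0, 5],
  [0, -0.5, 0, 0, 0, 0, 5],
  [0, -0.8, 0, 0, 0, 0, 5],
  [0, -0.8, 0, 0, 0, 0, 5],
  [0, -0.8, 0, 0, 0, 0, 5],
  [0, -0.8, 0, 0, 0, 0, 5],
  [0, -0.8, 0, 0, 0, 0, 5],
])

```text
time: 4.37
ee_pos: [0.6176, 0.1549, 0.3292]
tcp_rot: [-0.0, 0.102, 0.995, 0.0]
wrist_force: [0.4, 0.1, -1.3]
width: 0.0172
finger_force: 59.3
```

```bash
python3 - <<'E'
from h import *
s=env.get_state();c=env.get_calibration('wrist');im=env.grab_frame('wrist')
np.save('c2.npy',c,allow_pickle=True);print(s['time'],s['ee_pos'],s['tcp_rot'],s['qpos'])
cv2.imwrite('pics/w2.png',im[:,:,::-1]);cv2.imwrite('pics/w2b.png',cv2.resize(im[:,:,::-1],(800,600),interpolation=cv2.INTER_CUBIC))
E
```

```text
4.3667 [0.61763026 0.15485631 0.32922668] [-2.08494123e-04  1.02224640e-01  9.94761292e-01  2.27199533e-04] [ 5.93250419e-02  2.58262355e-01  1.31922497e+00  5.15625057e-04
  1.56444370e+00 -1.30666759e+00]
```

View pics/w2b.png

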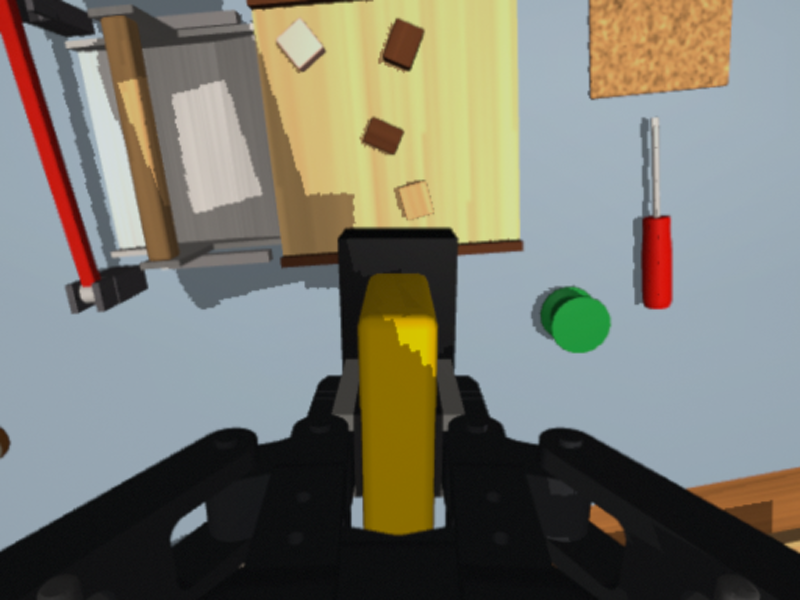

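```bash
python3 - <<'E'
from h import *
c=np.load('c2.npy',allow_pickle=True).item();t=env.get_calibration('top');sd=env.get_calibration('side')
f=lambda p,z:pt(c,np.array(p)/1.5625,z).round(4)
a=f([[250,10],[280,250],[519,5],[521,235]],.055);print('edges',a.tolist())
for i in(0,2):
    d=a[i+1]-a[i];print(np.degrees(np.arctan2(d[1],d[0])))
fe=f([[282,265],[522,248],[282,257],[520,241]],.067);print('fence outer/inner top',fe.tolist())
d=fe[1]-fe[0];print('fence ang',np.degrees(np.arctan2(d[1],d[0])),np.linalg.norm(d))
# handle ends top z .102 , tray
print('handle',f([[118,18],[163,258]],.102).tolist())
print('hinge',f([[88,290]],.06).tolist())
print('chips',f([[300,44],[402,44],[383,135],[413,200]],.064).tolist())
top=np.array([[187,209],[201,154],[261,169],[247,224]]);b=pt(t,top,.06);print('topboard',b.round(3).tolist(),b.mean(0))
# arm end: top view ends and side ends
s=1.5625
print('arm end top/side',two(t,np.array([464,379])/s,sd,np.array([520,258])/s),'hinge',two(t,np.array([487,278])/s,sd,np.array([403,236])/s))
E
```

```text
edges [[0.4263, 0.0835, 0.055], [0.604, 0.0588, 0.055], [0.4633, 0.2778, 0.055], [0.6319, 0.2548, 0.055]]
-7.913313429951742
-7.768198985418046
fence outer/inner top [[0.6146, 0.0603, 0.067], [0.6401, 0.2517, 0.067], [0.6083, 0.062, 0.067], [0.6342, 0.2509, 0.067]]
fence ang 82.41123915495187 0.193091196070665
handle [[0.4263, 0.0064, 0.102], [0.5861, -0.0151, 0.102]]
hinge [[0.6031, -0.1069, 0.06]]
chips [[0.4585, 0.115, 0.064], [0.4737, 0.1879, 0.064], [0.5332, 0.161, 0.064], [0.5857, 0.1738, 0.064]]
topboard [[0.453, 0.274, 0.06], [0.635, 0.255, 0.06], [0.607, 0.058, 0.06], [0.426, 0.082, 0.06]] [0.53038033 0.16723634 0.06      ]
arm end top/side (array([ 0.38276646, -0.07606763,  0.08467718]), np.float64(0.0014006537954691747)) hinge (array([ 0.59585358, -0.10573474,  0.05985087]), np.float64(0.000761438245556371))
```

Call:
servo_tool([
  [-0.17, 0.26, 0, 0, 0, 0.034, 5],
  [-0.335, 0.53, -0.3, 0, 0, 0.034, 5],
  [-0.335, 0.53, -0.6, 0, 0, 0.034, 5],
  [-0.335, 0.53, -0.9, 0, 0, 0.034, 5],
  [-0.335, 0.53, -0.9, 0, 0, 0.034, 5],
  [-0.335, 0.53, -0.9, 0, 0, 0.034, 5],
  [-0.335, 0.53, -0.9, 0, 0, 0.034, 5],
])

```text
time: 5.0
ee_pos: [0.5662, 0.2343, 0.1932]
tcp_rot: [-0.002, 0.068, 0.998, -0.0]
wrist_force: [-0.6, -0.0, -1.0]
width: 0.0176
finger_force: 59.3
```

```bash
cat >> h.py <<'E'
O=np.array([.5036,-.0096]);yw=np.radians(-7.8)
X=np.array([np.cos(yw),np.sin(yw)]);Y=np.array([-np.sin(yw),np.cos(yw)])
def S(x,y): return O+x*X+y*Y           # station -> world
def T(p): d=np.asarray(p)[...,:2]-O; return np.stack([d@X,d@Y],-1)  # world -> station
from scipy.spatial.transform import Rotation as Ro
def pose():
    s=env.get_state();q=s['tcp_rot'];r=Ro.from_quat(np.r_[q[1:],q[0]]).as_matrix()
    return s['ee_pos'],np.degrees(np.arctan2(r[1,1],r[0,1])),s
def go(x,y,z): # shift units to station target
    p,a,s=pose();w=S(x,y);print('at',p.round(4),'az',a.round(2),'t',s['time'],'units',((np.r_[w,z]-p)/.15).round(3))
E
python3 - <<'E'
from h import *
go(.03,.1805+.07,.0914)
E
```

```text
at [0.5662 0.2343 0.1932] az 82.24 t 5.0 units [ 0.007  0.001 -0.679]
```

Call:
servo_tool([
  [0.005, 0, -0.2, 0, 0, 0, 5],
  [0.005, 0, -0.4, 0, 0, 0, 5],
  [0.005, 0, -0.6, 0, 0, 0, 5],
  [0.005, 0, -0.68, 0, 0, 0, 5],
  [0.005, 0, -0.68, 0, 0, 0, 5],
  [0.005, 0, -0.68, 0, 0, 0, 5],
])

```text
time: 5.5
ee_pos: [0.5699, 0.2335, 0.0945]
tcp_rot: [0.001, 0.069, 0.998, 0.0]
wrist_force: [-0.3, -0.0, -0.8]
width: 0.0172
finger_force: 59.4
```

Call:
servo_tool([
  [-0.01, -0.08, 0, 0, 0, 0, 5],
  [-0.022, -0.16, 0, 0, 0, 0, 5],
  [-0.033, -0.24, 0, 0, 0, 0, 5],
  [-0.044, -0.32, 0, 0, 0, 0, 5],
  [-0.055, -0.4, 0, 0, 0, 0, 5],
  [-0.065, -0.48, 0, 0, 0, 0, 5],
  [-0.077, -0.56, 0, 0, 0, 0, 5],
  [-0.088, -0.64, 0, 0, 0, 0, 5],
  [-0.099, -0.72, 0, 0, 0, 0, 5],
  [-0.109, -0.8, 0, 0, 0, 0, 5],
])

```text
time: 6.33
ee_pos: [0.5517, 0.1119, 0.0924]
tcp_rot: [-0.0, 0.069, 0.998, 0.0]
wrist_force: [0.2, 0.7, -0.9]
width: 0.0174
finger_force: 59.4
```

Call:
servo_tool([
  [-0.006, -0.045, 0, 0, 0, 0, 5],
  [-0.012, -0.09, 0, 0, 0, 0, 5],
  [-0.018, -0.135, 0, 0, 0, 0, 5],
  [-0.024, -0.18, 0, 0, 0, 0, 5],
  [-0.031, -0.225, 0, 0, 0, 0, 5],
  [-0.037, -0.27, 0, 0, 0, 0, 5],
  [-0.037, -0.27, 0, 0, 0, 0, 5],
  [-0.037, -0.27, 0, 0, 0, 0, 5],
])

```text
time: 7.0
ee_pos: [0.5464, 0.0724, 0.0925]
tcp_rot: [0.0, 0.069, 0.998, 0.0]
wrist_force: [-0.1, -0.6, -1.6]
width: 0.0174
finger_force: 59.4
```

```bash
python3 - <<'E'
from h import *
p,a,s=pose();print(T(p),p,s['wrist_force'])
b=[env.grab_frame(n) for n in('wrist','side')]
cv2.imwrite('pics/c3.png',np.hstack([cv2.resize(b[0],(400,300)),cv2.resize(b[1][90:282,130:386],(400,300),interpolation=cv2.INTER_CUBIC)])[:,:,::-1])
go(-.042,.1805+.07,.15)
E
```

```text
[0.03131746 0.08709173] [0.54644741 0.07243568 0.09247857] [-0.09870219 -0.62596811 -1.62380135]
at [0.5465 0.0729 0.0925] az 82.11 t 7.1 units [-0.337  1.142  0.383]
```

View pics/c3.png

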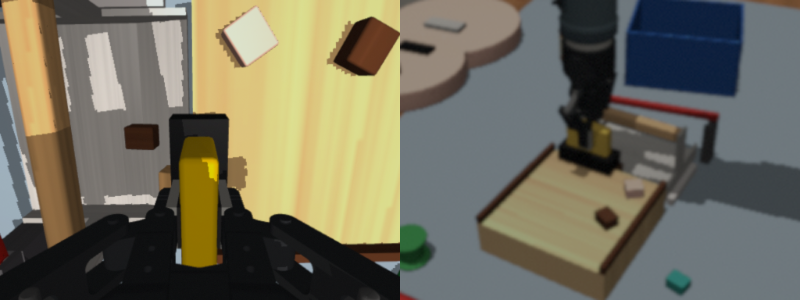

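Call:
servo_tool([
  [-0.007, -0.05, 0, 0, 0, 0, 5],
  [-0.014, -0.1, 0, 0, 0, 0, 5],
  [-0.014, -0.1, 0, 0, 0, 0, 5],
  [-0.014, -0.1, 0, 0, 0, 0, 5],
])

```text
time: 7.43
ee_pos: [0.5443, 0.0572, 0.0925]
tcp_rot: [-0.0, 0.069, 0.998, -0.0]
wrist_force: [-0.1, 0.4, -1.1]
width: 0.017
finger_force: 59.4
```

Call:
servo_tool([
  [0, 0, 0.15, 0, 0, 0, 5],
  [0, 0, 0.35, 0, 0, 0, 5],
  [-0.08, 0.2, 0.5, 0, 0, 0, 5],
  [-0.16, 0.45, 0.5, 0, 0, 0, 5],
  [-0.24, 0.7, 0.5, 0, 0, 0, 5],
  [-0.32, 0.95, 0.5, 0, 0, 0, 5],
  [-0.32, 0.95, 0.5, 0, 0, 0, 5],
  [-0.32, 0.95, 0.5, 0, 0, 0, 5],
])

```text
time: 8.1
ee_pos: [0.4954, 0.2022, 0.1676]
tcp_rot: [0.0, 0.067, 0.998, 0.0]
wrist_force: [0.4, 0.3, -0.9]
width: 0.0173
finger_force: 59.6
```

```bash
python3 - <<'E'
from h import *
b=env.grab_frame('wrist')
cv2.imwrite('pics/c4.png',b[:,:,::-1])
go(-.042,.1805+.07,.0914)
E
```

```text
at [0.496  0.2009 0.1675] az 82.24 t 8.15 units [-0.     0.289 -0.507]
```

View pics/c4.png

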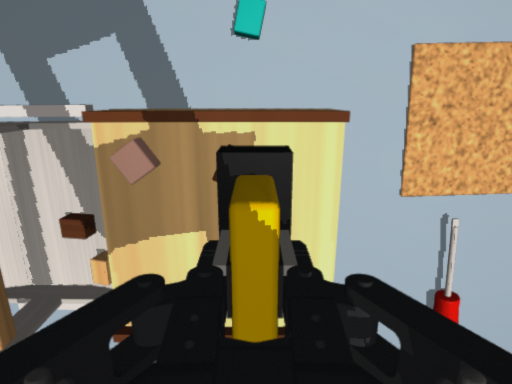

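Call:
servo_tool([
  [0, 0.15, 0, 0, 0, 0, 5],
  [0, 0.289, 0, 0, 0, 0, 5],
  [0, 0.289, -0.2, 0, 0, 0, 5],
  [0, 0.289, -0.4, 0, 0, 0, 5],
  [0, 0.289, -0.507, 0, 0, 0, 5],
  [0, 0.289, -0.507, 0, 0, 0, 5],
  [0, 0.289, -0.507, 0, 0, 0, 5],
])

```text
time: 8.73
ee_pos: [0.4966, 0.2421, 0.0906]
tcp_rot: [-0.001, 0.07, 0.998, -0.0]
wrist_force: [-0.2, 0.8, -1.8]
width: 0.0173
finger_force: 60.8
```

Call:
servo_tool([
  [-0.01, -0.08, 0, 0, 0, 0, 5],
  [-0.022, -0.16, 0, 0, 0, 0, 5],
  [-0.033, -0.24, 0, 0, 0, 0, 5],
  [-0.044, -0.32, 0, 0, 0, 0, 5],
  [-0.055, -0.4, 0, 0, 0, 0, 5],
  [-0.065, -0.48, 0, 0, 0, 0, 5],
  [-0.077, -0.56, 0, 0, 0, 0, 5],
  [-0.088, -0.64, 0, 0, 0, 0, 5],
  [-0.099, -0.72, 0, 0, 0, 0, 5],
  [-0.109, -0.8, 0, 0, 0, 0, 5],
])

```text
time: 9.57
ee_pos: [0.4797, 0.1223, 0.0914]
tcp_rot: [-0.0, 0.069, 0.998, -0.0]
wrist_force: [-0.5, -0.2, -1.9]
width: 0.0173
finger_force: 60.7
```

Call:
servo_tool([
  [-0.008, -0.06, 0, 0, 0, 0, 5],
  [-0.016, -0.12, 0, 0, 0, 0, 5],
  [-0.025, -0.18, 0, 0, 0, 0, 5],
  [-0.033, -0.24, 0, 0, 0, 0, 5],
  [-0.041, -0.3, 0, 0, 0, 0, 5],
  [-0.049, -0.36, 0, 0, 0, 0, 5],
  [-0.049, -0.36, 0, 0, 0, 0, 5],
  [-0.049, -0.36, 0, 0, 0, 0, 5],
])

```text
time: 10.23
ee_pos: [0.4727, 0.0691, 0.0914]
tcp_rot: [0.0, 0.069, 0.998, 0.0]
wrist_force: [-0.8, 1.3, -1.7]
width: 0.0177
finger_force: 60.8
```

Call:
servo_tool([
  [0, 0, 0.15, 0, 0, 0, 5],
  [0, 0, 0.35, 0, 0, 0, 5],
  [0.1, 0.2, 0.6, 0, 0, 0, 5],
  [0.2, 0.45, 0.8, 0, 0, 0, 5],
  [0.3, 0.7, 1, 0, 0, 0, 5],
  [0.4, 0.9, 1, 0, 0, 0, 5],
  [0.4, 0.9, 1, 0, 0, 0, 5],
  [0.4, 0.9, 1, 0, 0, 0, 5],
])

```text
time: 10.9
ee_pos: [0.5341, 0.2083, 0.2433]
tcp_rot: [0.002, 0.067, 0.998, 0.001]
wrist_force: [0.7, -1.3, -1.3]
width: 0.0171
finger_force: 60.7
```

```bash
python3 - <<'E'
from h import *
c=env.get_calibration('wrist');b=env.grab_frame('wrist');t=env.grab_frame('top')
np.save('c5.npy',c,allow_pickle=True)
cv2.imwrite('pics/c5.png',np.hstack([cv2.resize(b,(400,300)),cv2.resize(t[130:274,120:312],(400,300),interpolation=cv2.INTER_CUBIC)])[:,:,::-1]);cv2.imwrite('pics/w5.png',b[:,:,::-1])
go(0,.1805,.2)
E
```

```text
at [0.5321 0.2052 0.2408] az 82.22 t 11.0 units [-0.027 -0.24  -0.272]
```

View pics/c5.png

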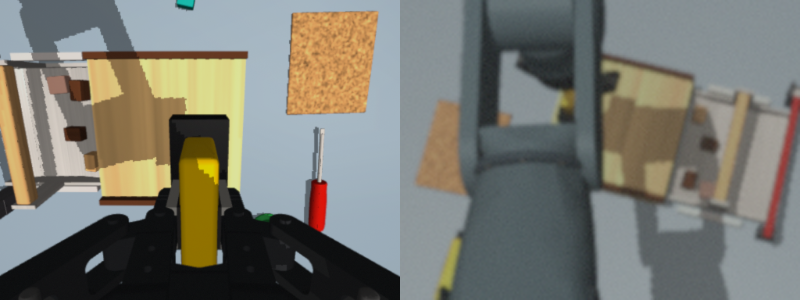

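Call:
servo_tool([
  [-0.1, 0.25, 0, 0, 0, 0.05, 5],
  [-0.2, 0.5, 0, 0, 0, 0.1, 5],
  [-0.3, 0.75, 0, 0, 0, 0.155, 5],
  [-0.387, 1, 0, 0, 0, 0.155, 5],
  [-0.387, 1, 0, 0, 0, 0.155, 5],
  [-0.387, 1, 0, 0, 0, 0.155, 5],
])

```text
time: 11.5
ee_pos: [0.473, 0.355, 0.2403]
tcp_rot: [-0.001, -0.087, 0.996, -0.001]
wrist_force: [0.3, 0.1, -1.0]
width: 0.0173
finger_force: 60.7
```

Call:
servo_tool([
  [0, 0.2, -0.2, 0, 0, 0, 5],
  [0, 0.392, -0.4, 0, 0, 0, 5],
  [0, 0.392, -0.6, 0, 0, 0, 5],
  [0, 0.392, -0.8, 0, 0, 0, 5],
  [0, 0.392, -1, 0, 0, 0, 5],
  [0, 0.392, -1, 0, 0, 0, 5],
  [0, 0.392, -1, 0, 0, 0, 5],
])

```text
time: 12.08
ee_pos: [0.4737, 0.4107, 0.0894]
tcp_rot: [-0.003, -0.085, 0.996, -0.001]
wrist_force: [0.5, -0.4, -1.3]
width: 0.0175
finger_force: 60.6
```

```bash
python3 - <<'E'
from h import *
p,a,s=pose();print(p,a,s['time'],(np.array([.474,.414,.0382])-p)/.15)
E
```

```text
[0.47370592 0.41066832 0.08937034] 99.74054962018491 12.0833 [ 0.00196057  0.02221117 -0.34113562]
```

Call:
servo_tool([
  [0, 0.01, -0.1, 0, 0, 0, 5],
  [0, 0.01, -0.2, 0, 0, 0, 5],
  [0, 0.01, -0.28, 0, 0, 0, 5],
  [0, 0.01, -0.32, 0, 0, 0, 5],
  [0, 0.01, -0.34, 0, 0, 0, 5],
  [0, 0.01, -0.342, 0, 0, 0, 5],
  [0, 0.01, -0.342, 0, 0, 0, 5],
  [0, 0.01, -0.342, 0, 0, 0, 5],
])

```text
time: 12.75
ee_pos: [0.4752, 0.4152, 0.0412]
tcp_rot: [0.001, -0.086, 0.996, 0.0]
wrist_force: [0.2, 0.5, -1.9]
width: 0.0168
finger_force: 60.8
```

Call:
servo_tool([
  [0, 0, 0, 0, 0, 0, 30],
  [0, 0, 0, 0, 0, 0, 60],
  [0, 0, 0, 0, 0, 0, 60],
  [0, 0, 0, 0, 0, 0, 60],
  [0, 0, 0.2, 0, 0, 0, 60],
  [0, 0, 0.5, 0, 0, 0, 60],
  [0, 0, 0.8, 0, 0, 0, 60],
  [0, 0, 1, 0, 0, 0, 60],
  [0, 0, 1, 0, 0, 0, 60],
])

```text
time: 13.5
ee_pos: [0.4788, 0.4176, 0.2002]
tcp_rot: [0.007, -0.086, 0.996, 0.003]
wrist_force: [1.2, -0.2, 1.4]
width: 0.0601
finger_force: 0.0
```

Call:
servo_tool([
  [0, -0.25, 0.1, 0, 0, -0.05, 60],
  [0, -0.5, 0.3, 0, 0, -0.1, 60],
  [0, -0.75, 0.6, 0, 0, -0.155, 60],
  [0, -1, 1, 0, 0, -0.155, 60],
  [0, -1, 1, 0, 0, -0.155, 60],
  [0, -1, 1, 0, 0, -0.155, 60],
])

```text
time: 14.0
ee_pos: [0.4768, 0.2628, 0.3469]
tcp_rot: [0.005, 0.07, 0.998, 0.001]
wrist_force: [1.9, -0.3, 0.7]
width: 0.06
finger_force: 0.0
```

Call:
servo_tool([
  [0.1, -0.25, 0, 0, 0, 0, 60],
  [0.2, -0.5, 0, 0, 0, 0, 60],
  [0.3, -0.75, 0, 0, 0, 0, 60],
  [0.4, -1, 0, 0, 0, 0, 60],
  [0.4, -1, 0, 0, 0, 0, 60],
  [0.4, -1, 0, 0, 0, 0, 60],
])

```text
time: 14.5
ee_pos: [0.5351, 0.1129, 0.3395]
tcp_rot: [-0.0, 0.071, 0.997, 0.0]
wrist_force: [-1.2, 0.7, -0.4]
width: 0.0603
finger_force: 0.0
```

Call:
servo_tool([
  [0, -0.25, 0, 0, 0, 0, 60],
  [0, -0.5, 0, 0, 0, 0, 60],
  [0, -0.7, 0, 0, 0, 0, 60],
  [0, -0.7, 0, 0, 0, 0, 60],
  [0, -0.7, 0, 0, 0, 0, 60],
])

```text
time: 14.92
ee_pos: [0.5344, 0.01, 0.3399]
tcp_rot: [-0.0, 0.07, 0.998, 0.0]
wrist_force: [0.5, 0.9, -0.0]
width: 0.0602
finger_force: 0.0
```

```bash
python3 - <<'E'
from h import *
p,a,s=pose();print(p,a,s['time'],s['qpos'])
c=env.get_calibration('wrist');b=env.grab_frame('wrist');t=env.grab_frame('side')
np.save('c6.npy',c,allow_pickle=True)
cv2.imwrite('pics/c6.png',np.vstack([cv2.resize(b,(480,360)),cv2.resize(t[240:],(480,135))])[:,:,::-1]);cv2.imwrite('pics/w6.png',b[:,:,::-1])
E
```

```text
[0.53443352 0.00999045 0.33990706] 82.02555168007599 14.9167 [-2.03891724e-01  1.87162820e-02  1.56612269e+00  6.16718413e-04
  1.55709639e+00 -1.63551632e+00]
```

View pics/c6.png

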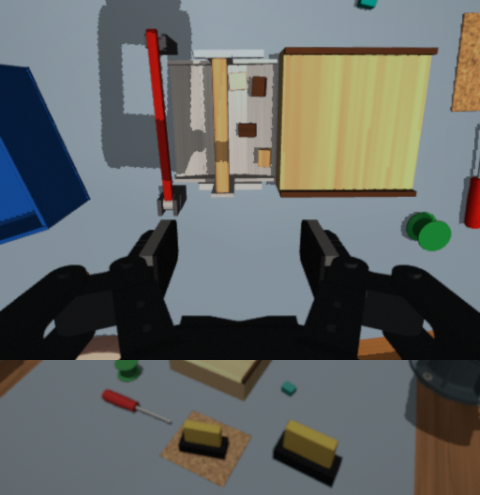

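```bash
python3 - <<'E'
from h import *
c=np.load('c6.npy',allow_pickle=True).item();sd=env.get_calibration('side')
im=cv2.imread('pics/w6.png')[:,:,::-1].copy();H=hsv(im).astype(int);h,s,v=H[...,0],H[...,1],H[...,2]
B=[b for b in blobs(((h<6)|(h>174))&(s>150)&(v>80),60)]
for a,ce,p in B: print(a,ce,cv2.boxPoints(cv2.minAreaRect(p.astype(np.float32))).round(1).tolist())
a,ce,p=min(B,key=lambda b:abs(b[1][0]-170))
bx=cv2.boxPoints(cv2.minAreaRect(p.astype(np.float32)));bx=bx[np.argsort(bx[:,1])];e=bx[:2].mean(0);hi=bx[2:].mean(0)
sb=np.array([[256,151.5],[332,165]])
print('end',two(c,e,sd,sb[1]),'hinge-side',two(c,hi,sd,sb[0]))
for th in(0,.05,.1,.15,.2): print(th,T(pt(c,[e],.066+.23*np.sin(th))).round(4),'exp x',.110-.23*np.cos(th))
k=1.0667
print('fence -x outer',T(pt(c,np.array([[287,47],[437,49]])*k,.067)),'+x',T(pt(c,np.array([[280,195],[415,195]])*k,.067)))
print('edge -y',T(pt(c,np.array([[280,65],[277,180]])*k,.055)))
print('handle ends',T(pt(c,np.array([[220,58],[222,193]])*k,.102)))
print('chips',T(pt(c,np.array([[236,80],[258,87],[246,130],[264,157]])*k,.02)).round(3).tolist())
p,_,s=pose();print(p,s['time'])
E
```

```text
1711 [169.3 117.5] [[155.0, 31.200000762939453], [165.60000610351562, 30.100000381469727], [185.1999969482422, 212.6999969482422], [174.5, 213.8000030517578]]
501 [506.4 220.9] [[499.0, 191.0], [511.0, 191.0], [511.0, 243.0], [499.0, 243.0]]
end (array([ 0.38114907, -0.07244949,  0.08817624]), np.float64(0.0051091392719091935)) hinge-side (array([ 0.60044094, -0.10196253,  0.05961707]), np.float64(9.666850169349492e-05))
0 [[-0.1193 -0.086 ]] exp x -0.12000000000000001
0.05 [[-0.1171 -0.083 ]] exp x -0.11971255989084224
0.1 [[-0.115 -0.08 ]] exp x -0.11885095801394595
0.15 [[-0.1128 -0.077 ]] exp x -0.11741734792528973
0.2 [[-0.1107 -0.074 ]] exp x -0.11541531290348557
fence -x outer [[-0.09722918  0.08488749]
 [-0.09599513  0.27634081]] +x [[0.09881422 0.08245308]
 [0.09947977 0.27660017]]
edge -y [[-0.07676716  0.0782713 ]
 [ 0.0800147   0.07904243]]
handle ends [[-0.08061926  0.00232813]
 [ 0.08413097  0.00197672]]
chips [[-0.059, 0.02], [-0.05, 0.052], [0.012, 0.035], [0.053, 0.063]]
[0.53446905 0.01138755 0.34002559] 15.0167
```

```bash
python3 - <<'E'
from h import *
go(-.0836,-.078,.0644)
r=.195;p0=None
for th in np.r_[np.linspace(.12,1.68,14)]:
    w=np.r_[S(.110-r*np.cos(th),-.078),.060+r*np.sin(th)]
    if p0 is None:p0=w
    print(round(th,2),((w-p0)/.15).round(3).tolist())
E
```

```text
at [0.5345 0.0114 0.34  ] az 82.18 t 15.0167 units [-0.829 -0.579 -1.838]
0.12 [0.0, 0.0, 0.0]
0.24 [0.028, -0.004, 0.153]
0.36 [0.073, -0.01, 0.302]
0.48 [0.136, -0.019, 0.445]
0.6 [0.216, -0.03, 0.578]
0.72 [0.31, -0.043, 0.702]
0.84 [0.419, -0.057, 0.812]
0.96 [0.54, -0.074, 0.909]
1.08 [0.672, -0.092, 0.991]
1.2 [0.812, -0.111, 1.056]
1.32 [0.959, -0.131, 1.104]
1.44 [1.111, -0.152, 1.133]
1.56 [1.265, -0.173, 1.144]
1.68 [1.419, -0.194, 1.137]
```

Call:
servo_tool([
  [-0.25, -0.2, 0, 0, 0, 0, 45],
  [-0.5, -0.4, -0.2, 0, 0, 0, 45],
  [-0.829, -0.579, -0.4, 0, 0, 0, 45],
  [-0.829, -0.579, -0.7, 0, 0, 0, 45],
  [-0.829, -0.579, -1, 0, 0, 0, 45],
  [-0.829, -0.579, -1, 0, 0, 0, 45],
  [-0.829, -0.579, -1, 0, 0, 0, 45],
])

```text
time: 15.6
ee_pos: [0.4053, -0.0739, 0.184]
tcp_rot: [-0.005, 0.068, 0.998, 0.002]
wrist_force: [-2.0, 0.6, -0.4]
width: 0.0447
finger_force: 0.0
```

```bash
python3 - <<'E'
from h import *
go(-.0836,-.078,.0644)
c=env.get_calibration('wrist');b=env.grab_frame('wrist');np.save('c7.npy',c,allow_pickle=True)
cv2.imwrite('pics/w7.png',b[:,:,::-1])
H=hsv(b).astype(int);h,s,v=H[...,0],H[...,1],H[...,2]
for a,ce,p in blobs(((h<6)|(h>174))&(s>150)&(v>60),100):
    bx=cv2.boxPoints(cv2.minAreaRect(p.astype(np.float32)));print(a,bx.round().tolist())
    print(T(pt(c,bx,.085)).round(4).tolist())
E
```

```text
at [ 0.4053 -0.0739  0.184 ] az 82.16 t 15.6 units [ 0.032 -0.011 -0.797]
2560 [[244.0, 160.0], [260.0, 160.0], [260.0, 342.0], [244.0, 342.0]]
[[-0.1149, -0.0845], [-0.1149, -0.0726], [0.046, -0.0719], [0.0459, -0.0859]]
```

View pics/w7.png

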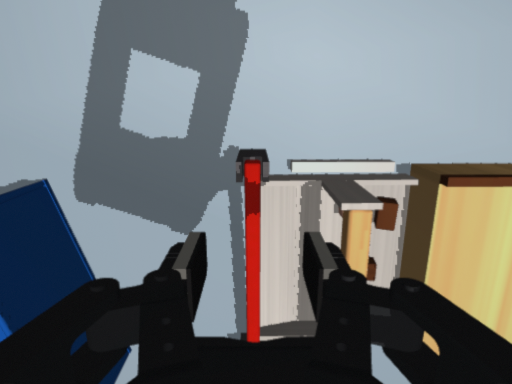

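Call:
servo_tool([
  [0.02, -0.01, -0.25, 0, 0, 0, 45],
  [0.02, -0.01, -0.5, 0, 0, 0, 45],
  [0.02, -0.01, -0.7, 0, 0, 0, 45],
  [0.02, -0.01, -0.797, 0, 0, 0, 45],
  [0.02, -0.01, -0.797, 0, 0, 0, 45],
  [0.02, -0.01, -0.797, 0, 0, 0, 3],
  [0.02, -0.01, -0.797, 0, 0, 0, 3],
  [0.02, -0.01, -0.797, 0, 0, 0, 3],
  [0.02, -0.01, -0.797, 0, 0, 0, 3],
  [0.02, -0.01, -0.797, 0, 0, 0, 3],
], squeeze=25)

```text
time: 16.48
ee_pos: [0.4159, -0.077, 0.0727]
tcp_rot: [0.003, 0.069, 0.998, 0.001]
wrist_force: [5.9, 11.9, -0.8]
width: 0.011
finger_force: 31.1
```

Call:
servo_tool([
  [0.012, -0.002, 0.076, 0, 0, 0, 3],
  [0.028, -0.004, 0.153, 0, 0, 0, 3],
  [0.05, -0.007, 0.228, 0, 0, 0, 3],
  [0.073, -0.01, 0.302, 0, 0, 0, 3],
  [0.136, -0.019, 0.445, 0, 0, 0, 3],
  [0.216, -0.03, 0.578, 0, 0, 0, 3],
  [0.31, -0.043, 0.702, 0, 0, 0, 3],
  [0.419, -0.057, 0.812, 0, 0, 0, 3],
  [0.54, -0.074, 0.909, 0, 0, 0, 3],
  [0.54, -0.074, 0.909, 0, 0, 0, 3],
])

```text
time: 17.32
ee_pos: [0.4984, -0.088, 0.2115]
tcp_rot: [0.004, 0.068, 0.998, 0.001]
wrist_force: [-0.6, 9.3, 3.1]
width: 0.0109
finger_force: 32.5
```

Call:
servo_tool([
  [0.139, -0.019, 0.075, 0, 0, 0, 3],
  [0.286, -0.039, 0.133, 0, 0, 0, 3],
  [0.44, -0.06, 0.173, 0, 0, 0, 3],
  [0.597, -0.082, 0.193, 0, 0, 0, 3],
  [0.755, -0.103, 0.195, 0, 0, 0, 3],
  [0.886, -0.121, 0.182, 0, 0, 0, 3],
  [0.886, -0.121, 0.182, 0, 0, 0, 3],
  [0.886, -0.121, 0.182, 0, 0, 0, 3],
])

```text
time: 17.98
ee_pos: [0.6305, -0.1057, 0.2387]
tcp_rot: [0.004, 0.068, 0.998, 0.001]
wrist_force: [2.7, 8.2, 6.8]
width: 0.0113
finger_force: 35.5
```

Call:
servo_tool([
  [0, 0, 0, 0, 0, 0, 40],
  [0, 0, 0, 0, 0, 0, 40],
  [0, 0, 0, 0, 0, 0, 40],
  [0, 0, 0.2, 0, 0, 0, 40],
  [0, 0, 0.4, 0, 0, 0, 40],
  [0, 0.0, 0.7, 0, 0, 0, 40],
  [0, 0.0, 0.7, 0, 0, 0, 40],
])

```text
time: 18.57
ee_pos: [0.6294, -0.1089, 0.3487]
tcp_rot: [0.006, 0.069, 0.998, -0.002]
wrist_force: [0.5, 0.3, 2.7]
width: 0.0397
finger_force: 0.0
```

Call:
servo_tool([
  [-0.2, 0.2, 0, 0, 0, 0, 60],
  [-0.4, 0.4, 0, 0, 0, 0, 60],
  [-0.6, 0.7, 0, 0, 0, 0, 60],
  [-0.6, 0.7, 0, 0, 0, 0, 60],
  [-0.6, 0.7, 0, 0, 0, 0, 60],
])

```text
time: 18.98
ee_pos: [0.5356, -0.0003, 0.3403]
tcp_rot: [0.001, 0.067, 0.998, 0.0]
wrist_force: [0.7, -0.8, 0.0]
width: 0.06
finger_force: 0.0
```

```bash
python3 - <<'E'
from h import *
go(.002,.002,.15)
c=env.get_calibration('wrist');b=env.grab_frame('wrist');t=env.grab_frame('side');np.save('c8.npy',c,allow_pickle=True)
cv2.imwrite('pics/w8.png',b[:,:,::-1])
cv2.imwrite('pics/c8.png',np.hstack([cv2.resize(b,(400,300)),cv2.resize(t[60:252,160:416],(400,300),interpolation=cv2.INTER_CUBIC)])[:,:,::-1])
E
```

```text
at [ 5.356e-01 -3.000e-04  3.403e-01] az 82.27 t 18.9833 units [-0.198 -0.05  -1.269]
```

View pics/c8.png

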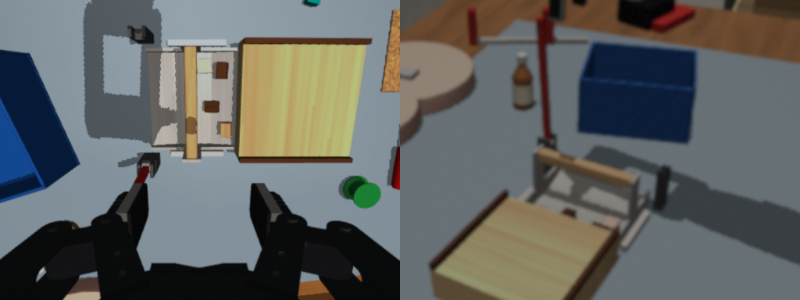

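```bash
python3 - <<'E'
from h import *
t=env.get_calibration('top');sd=env.get_calibration('side')
g=cv2.imread('pics/top0.png')[:,:,::-1].copy();H=hsv(g).astype(int);h,s=H[...,0],H[...,1]
p=max(blobs((h>105)&(h<125)&(s>130)),key=lambda b:b[0])[2]
ap=cv2.approxPolyDP(cv2.convexHull(p.astype(np.int32)),4,True).reshape(-1,2);print(ap.tolist())
w=pt(t,ap,.12);print(w.round(3).tolist());print(w.mean(0))
k=pt(t,np.array([[553,284],[655,272],[670,385],[565,393]])/1.5625,.12)
print(k.round(3).tolist(),k.mean(0),np.linalg.norm(np.diff(k,axis=0),axis=1))
g=cv2.imread('pics/side0.png')[:,:,::-1].copy();H=hsv(g).astype(int);h,s=H[...,0],H[...,1]
p=max(blobs((h>105)&(h<125)&(s>130)),key=lambda b:b[0])[2]
ap=cv2.approxPolyDP(cv2.convexHull(p.astype(np.int32)),4,True).reshape(-1,2);print(ap.tolist())
print('side rim pts z.12',pt(sd,np.array([[432,170],[545,178],[546,145],[441,139]])/1.5625,.12).round(3).tolist())
E
```

```text
[[428, 244], [366, 247], [361, 180], [418, 175]]
[[0.418, -0.456, 0.12], [0.389, -0.276, 0.12], [0.59, -0.25, 0.12], [0.624, -0.42, 0.12]]
[ 0.50541289 -0.35048345  0.12      ]
[[0.582, -0.229, 0.12], [0.628, -0.424, 0.12], [0.411, -0.458, 0.12], [0.375, -0.264, 0.12]] [ 0.49893977 -0.3437164   0.12      ] [0.20061994 0.21898163 0.19778791]
[[348, 93], [342, 150], [275, 143], [276, 108], [284, 88]]
side rim pts z.12 [[0.595, -0.255, 0.12], [0.389, -0.302, 0.12], [0.414, -0.449, 0.12], [0.623, -0.397, 0.12]]
```

Call:
servo_tool([
  [-0.1, -0.03, -0.25, 0, 0, 0, 60],
  [-0.198, -0.05, -0.5, 0, 0, 0, 60],
  [-0.198, -0.05, -0.75, 0, 0, 0, 60],
  [-0.198, -0.05, -1, 0, 0, 0, 60],
  [-0.198, -0.05, -1, 0, 0, 0, 60],
  [-0.198, -0.05, -1, 0, 0, 0, 60],
])

```text
time: 19.58
ee_pos: [0.5067, -0.0112, 0.1878]
tcp_rot: [-0.002, 0.07, 0.998, 0.0]
wrist_force: [1.8, 0.0, 0.9]
width: 0.0598
finger_force: 0.0
```

```bash
python3 - <<'E'
from h import *
go(.002,.002,.073)
c=env.get_calibration('wrist');b=env.grab_frame('wrist')
cv2.imwrite('pics/w9.png',b[:,:,::-1])
E
```

```text
at [ 0.5067 -0.0112  0.1878] az 82.02 t 19.5833 units [-0.006  0.022 -0.765]
```

View pics/w9.png

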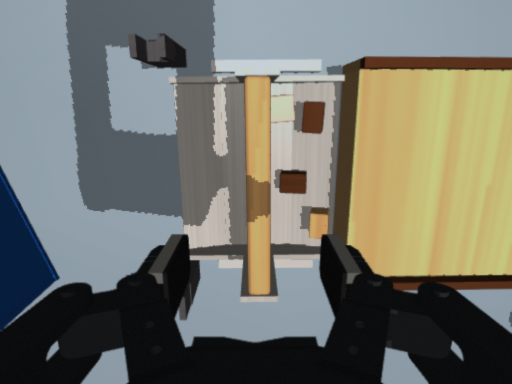

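Call:
servo_tool([
  [-0.006, 0.022, -0.25, 0, 0, 0, 60],
  [-0.006, 0.022, -0.5, 0, 0, 0, 60],
  [-0.006, 0.022, -0.68, 0, 0, 0, 60],
  [-0.006, 0.022, -0.765, 0, 0, 0, 60],
  [-0.006, 0.022, -0.765, 0, 0, 0, 60],
  [-0.006, 0.022, -0.765, 0, 0, 0, 60],
  [-0.006, 0.022, -0.765, 0, 0, 0, 3],
  [-0.006, 0.022, -0.765, 0, 0, 0, 3],
  [-0.006, 0.022, -0.765, 0, 0, 0, 3],
  [-0.006, 0.022, -0.765, 0, 0, 0, 3],
  [-0.006, 0.022, -0.765, 0, 0, 0, 3],
  [-0.006, 0.022, -0.765, 0, 0, 0, 3],
], squeeze=110)

```text
time: 20.63
ee_pos: [0.508, -0.0078, 0.0763]
tcp_rot: [0.002, 0.069, 0.998, -0.001]
wrist_force: [-1.6, -2.6, 7.7]
width: 0.0161
finger_force: 107.9
```

```bash
python3 - <<'E'
from h import *
p,a,s=pose();print(p,a,T(p),s['wrist_force'],s['moment'],s['width'],s['finger_force'])
E
```

```text
[ 0.50797926 -0.00775017  0.07631118] 82.12580593703304 [0.00408769 0.00242705] [-1.59747478 -2.57190143  7.65107982] [-0.26971714  0.21851871  0.14369106] 0.016071235010354314 107.92904376983643
```

Call:
servo_tool([
  [0, 0, 0.07, 0, 0, 0, 3],
  [0, 0, 0.15, 0, 0, 0, 3],
  [0, 0, 0.3, 0, 0, 0, 3],
  [0, 0, 0.45, 0, 0, 0, 3],
  [0, 0, 0.6, 0, 0, 0, 3],
  [0, 0, 0.75, 0, 0, 0, 3],
  [0, 0, 0.9, 0, 0, 0, 3],
  [0, 0, 1, 0, 0, 0, 3],
  [0, 0, 1, 0, 0, 0, 3],
  [0, 0, 1, 0, 0, 0, 3],
])

```text
time: 21.47
ee_pos: [0.5064, -0.0068, 0.2248]
tcp_rot: [0.0, 0.069, 0.998, -0.0]
wrist_force: [0.1, -0.6, -4.2]
width: 0.0164
finger_force: 107.9
```

```bash
python3 - <<'E'
from h import *
p,a,s=pose();print(p,a,T(p),s['wrist_force'],s['moment'],s['width'],s['finger_force'])
b=env.grab_frame('wrist');t=env.grab_frame('side')
cv2.imwrite('pics/c10.png',np.hstack([cv2.resize(b,(400,300)),cv2.resize(t[60:252,160:416],(400,300),interpolation=cv2.INTER_CUBIC)])[:,:,::-1])
go(-.02,-.20,.245)
E
```

```text
[ 0.5064352  -0.00676883  0.22478989] 82.11495800320095 [0.00242474 0.00318976] [ 0.07338776 -0.56223436 -4.23552472] [ 0.02336692 -0.0052596  -0.00044923] 0.016363984325986746 107.8822374343872
at [ 0.5053 -0.0066  0.2228] az 82.11 t 21.5667 units [-0.324 -1.323  0.148]
```

View pics/c10.png

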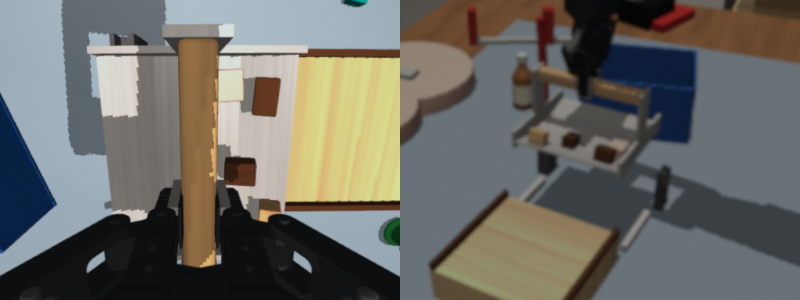

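Call:
servo_tool([
  [-0.08, 0, 0.05, 0, 0, 0, 3],
  [-0.16, -0.1, 0.1, 0, 0, 0, 3],
  [-0.19, -0.2, 0.148, 0, 0, 0, 3],
  [-0.21, -0.35, 0.148, 0, 0, 0, 3],
  [-0.23, -0.5, 0.148, 0, 0, 0, 3],
  [-0.25, -0.65, 0.148, 0, 0, 0, 3],
  [-0.27, -0.8, 0.148, 0, 0, 0, 3],
  [-0.29, -0.92, 0.148, 0, 0, 0, 3],
  [-0.3, -1, 0.148, 0, 0, 0, 3],
  [-0.3, -1, 0.148, 0, 0, 0, 3],
])

```text
time: 22.4
ee_pos: [0.4606, -0.1586, 0.2452]
tcp_rot: [-0.001, 0.07, 0.998, 0.0]
wrist_force: [-0.2, -0.5, -5.3]
width: 0.0158
finger_force: 108.3
```

Call:
servo_tool([
  [-0.01, -0.1, 0, 0, 0, 0.02, 3],
  [-0.02, -0.22, 0, 0, 0, 0.05, 3],
  [0.05, -0.36, 0, 0, 0, 0.08, 3],
  [0.12, -0.52, 0, 0, 0, 0.11, 3],
  [0.19, -0.68, 0, 0, 0, 0.14, 3],
  [0.2, -0.84, 0, 0, 0, 0.165, 3],
  [0.2, -0.92, 0, 0, 0, 0.165, 3],
  [0.2, -1, 0, 0, 0, 0.165, 3],
  [0.2, -1, 0, 0, 0, 0.165, 3],
  [0.2, -1, 0, 0, 0, 0.165, 3],
])

```text
time: 23.23
ee_pos: [0.4912, -0.3062, 0.246]
tcp_rot: [-0.0, -0.095, 0.995, 0.001]
wrist_force: [-0.8, 1.1, -4.2]
width: 0.0161
finger_force: 108.5
```

```bash
python3 - <<'E'
from h import *
p,a,s=pose();print(p,a,s['wrist_force'],s['qpos'],s['time'])
c=env.get_calibration('wrist');b=env.grab_frame('wrist');t=env.grab_frame('top');np.save('c11.npy',c,allow_pickle=True);cv2.imwrite('pics/w11.png',b[:,:,::-1])
cv2.imwrite('pics/c11.png',np.hstack([cv2.resize(b,(400,300)),cv2.resize(t[120:288,256:480],(400,300),interpolation=cv2.INTER_CUBIC)])[:,:,::-1])
B=np.array([.505,-.351]);u=np.radians(11);bx=np.array([np.cos(u),np.sin(u)]);by=np.array([-bx[1],bx[0]])
d=p[:2]-B;print('in bin',d@bx,d@by)
w=B-.010*by;print('units',(np.r_[w,.228]-p)/.15)
E
```

```text
[ 0.49123334 -0.3061562   0.24598718] 100.93714867936104 [-0.84395413  1.14489442 -4.22829284] [-7.62607520e-01  1.78200445e-01  1.57982676e+00  5.93917631e-04
  1.38542431e+00 -2.52440367e+00] 23.2333
in bin -0.004957130883276501 0.046646691873791446
units [ 0.10449835 -0.36440045 -0.11991452]
```

View pics/c11.png

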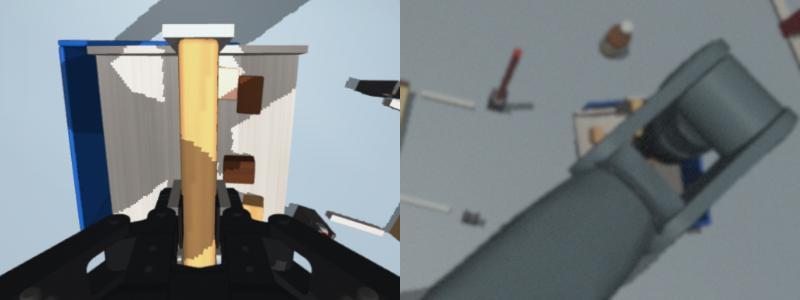

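Call:
servo_tool([
  [0.03, -0.1, 0, 0, 0, 0, 3],
  [0.06, -0.2, 0, 0, 0, 0, 3],
  [0.105, -0.3, -0.05, 0, 0, 0, 3],
  [0.105, -0.365, -0.12, 0, 0, 0, 3],
  [0.105, -0.365, -0.12, 0, 0, 0, 3],
  [0.105, -0.365, -0.12, -0.04, -0.008, 0, 3],
  [0.107, -0.375, -0.12, -0.08, -0.016, 0, 3],
  [0.109, -0.385, -0.118, -0.12, -0.024, 0, 3],
  [0.11, -0.395, -0.114, -0.17, -0.033, 0, 3],
  [0.112, -0.41, -0.11, -0.21, -0.042, 0, 3],
  [0.112, -0.41, -0.11, -0.21, -0.042, 0, 3],
  [0.112, -0.41, -0.11, -0.21, -0.042, 0, 3],
])

```text
time: 24.33
ee_pos: [0.5077, -0.366, 0.2292]
tcp_rot: [0.021, -0.095, 0.973, -0.209]
wrist_force: [1.1, -0.1, -4.6]
width: 0.0158
finger_force: 108.9
```

```bash
python3 - <<'E'
from h import *
p,a,s=pose();q=s['tcp_rot'];r=Ro.from_quat(np.r_[q[1:],q[0]]).as_matrix()
print(p,'tilt',np.degrees(np.arccos(-r[2,2])),r[:,2].round(3),s['wrist_force'],s['qpos'].round(3),s['width'])
c=np.load('c11.npy',allow_pickle=True).item()
B=np.array([.505,-.351]);u=np.radians(11);bx=np.array([np.cos(u),np.sin(u)]);by=np.array([-bx[1],bx[0]])
for k in pt(c,np.array([[60,41],[85,228]])*1.28,.12): print('bin rim',(k[:2]-B)@bx,(k[:2]-B)@by)
H=p-.019*r[:,2];print('handle',H,(H[:2]-B)@bx,(H[:2]-B)@by)
E
```

```text
[ 0.50766912 -0.3659671   0.22916766] tilt 24.286067407532528 [ 0.08  -0.403 -0.912] [ 1.12061197 -0.14297525 -4.63981399] [-0.678  0.127  1.732 -0.325  0.974 -2.302] 0.01584484741256107
bin rim -0.10924642817329358 -0.08936710581275974
bin rim 0.09910166211930212 -0.089215505708168
handle [ 0.50614742 -0.35830212  0.24648623] -0.0002669674797143523 -0.007386901233725236
```

Call:
servo_tool([
  [0.001, -0.007, 0.005, -0.036, -0.007, 0, 3],
  [0.003, -0.014, 0.01, -0.072, -0.014, 0, 3],
  [0.004, -0.021, 0.016, -0.108, -0.021, 0, 3],
  [0.005, -0.028, 0.022, -0.144, -0.028, 0, 3],
  [0.006, -0.034, 0.03, -0.18, -0.035, 0, 3],
  [0.008, -0.04, 0.037, -0.216, -0.042, 0, 3],
  [0.009, -0.046, 0.044, -0.252, -0.049, 0, 3],
  [0.01, -0.052, 0.05, -0.288, -0.056, 0, 3],
  [0.011, -0.057, 0.056, -0.32, -0.062, 0, 3],
  [0.012, -0.062, 0.062, -0.355, -0.069, 0, 3],
  [0.012, -0.062, 0.062, -0.355, -0.069, 0, 3],
  [0.012, -0.062, 0.062, -0.355, -0.069, 0, 3],
  [0.012, -0.062, 0.062, -0.355, -0.069, 0, 3],
  [0.012, -0.062, 0.062, -0.355, -0.069, 0, 3],
  [0.012, -0.062, 0.062, -0.355, -0.069, 0, 3],
  [0.012, -0.062, 0.062, -0.355, -0.069, 0, 3],
])

```text
time: 25.67
ee_pos: [0.5129, -0.3764, 0.2957]
tcp_rot: [0.044, -0.084, 0.876, -0.472]
wrist_force: [0.0, -0.4, -4.6]
width: 0.0162
finger_force: 111.1
```

```bash
python3 - <<'E'
from h import *
p,a,s=pose();q=s['tcp_rot'];r=Ro.from_quat(np.r_[q[1:],q[0]]).as_matrix()
print(p,'tilt',np.degrees(np.arccos(-r[2,2])),r[:,2].round(3),s['wrist_force'],s['qpos'].round(3),s['width'])
b=env.grab_frame('wrist');cv2.imwrite('pics/w12.png',b[:,:,::-1])
cv2.imwrite('pics/w12s.png',env.grab_frame('side')[:,:,::-1])
E
```

```text
[ 0.51294333 -0.37635106  0.29573514] tilt 56.63781762020388 [ 0.157 -0.82  -0.55 ] [ 0.02267082 -0.36350079 -4.58535776] [-0.493  0.05   1.922 -1.137  0.796 -1.562] 0.016242822204128513
```

```bash
python3 - <<'E'
from h import *
a=cv2.imread('pics/w11.png')[:,:,::-1].copy();b=cv2.imread('pics/w12.png')[:,:,::-1].copy()
for p in [(249,95),(238,168),(229,83),(252,205)]:
    x,y=[int(v*1.28) for v in p];print(p,a[y-2:y+3,x-2:x+3].mean((0,1)).round(),b[y-2:y+3,x-2:x+3].mean((0,1)).round())
# browns in tray strip
for n,im in(('11',a),('12',b)):
    H=hsv(im).astype(int)[50:275,285:380];m=(H[...,1]>90)&((H[...,0]<28)|(H[...,0]>170))
    print(n,[(k[0],(k[1]+[285,50]).tolist()) for k in blobs(m,30)])
E
```

```text
(249, 95) [68. 39. 23.] [217. 209. 201.]
(238, 168) [74. 43. 25.] [211. 204. 195.]
(229, 83) [238. 241. 223.] [192. 185. 178.]
(252, 205) [135. 101.  63.] [217. 209. 200.]
11 [(1476, [319.3, 120.6]), (1344, [305.4, 216.6]), (594, [323.8, 261.6])]
12 []
```

Call:
servo_tool([
  [0, 0, 0, 0.05, 0.01, 0, 3],
  [0, 0, 0, 0.1, 0.02, 0, 3],
  [0, 0, 0, 0.15, 0.03, 0, 3],
  [0, 0, 0, 0.2, 0.039, 0, 3],
  [0, 0, 0, 0.25, 0.049, 0, 3],
  [0, 0, 0, 0.3, 0.058, 0, 3],
  [0, 0, 0, 0.35, 0.068, 0, 3],
  [0, 0, 0, 0.4, 0.078, 0, 3],
  [0, 0, 0, 0.45, 0.087, 0, 3],
  [0, 0, 0, 0.485, 0.094, 0, 3],
  [0, 0, 0, 0.485, 0.094, 0, 3],
  [0, 0, 0, 0.485, 0.094, 0, 3],
  [0, 0, 0, 0.485, 0.094, 0, 3],
])

```text
time: 26.85
ee_pos: [0.513, -0.376, 0.2954]
tcp_rot: [-0.001, -0.096, 0.995, -0.001]
wrist_force: [-0.4, -0.1, -4.3]
width: 0.0159
finger_force: 110.8
```

```bash
cat >> h.py <<'E'
def full():
    p,a,s=pose();q=s['tcp_rot'];r=Ro.from_quat(np.r_[q[1:],q[0]]).as_matrix()
    # rotvec (units of 2 rad) to bring tool to straight down with az 82.12
    def need(az):
        u=np.radians(az);y=np.array([np.cos(u),np.sin(u),0]);z=np.array([0,0,-1.]);x=np.cross(y,z)
        return (Ro.from_matrix(np.c_[x,y,z]@r.T).as_rotvec()/2).round(4)
    print(p.round(4),'az',a.round(2),'tilt',np.degrees(np.arccos(-r[2,2])).round(2),'F',s['wrist_force'].round(1),'t',s['time'],'w',s['width'],'q',s['qpos'].round(2));return p,need
E
python3 - <<'E'
from h import *
p,need=full();print(need(101),need(82.12))
go(-.02,-.2,.25)
b=env.grab_frame('wrist');cv2.imwrite('pics/w13.png',b[:,:,::-1])
E
```

```text
[ 0.513  -0.376   0.2954] az 100.99 tilt 0.19 F [-0.4 -0.1 -4.3] t 26.85 w 0.015869055297612955 q [-0.82  0.27  1.37 -0.    1.5  -2.58]
[ 0.0013 -0.001   0.0001] [ 0.0011 -0.0012 -0.1646]
at [ 0.513  -0.376   0.2954] az 100.99 t 26.85 units [-0.376  1.14  -0.303]
```

Call:
servo_tool([
  [-0.1, 0.12, 0, 0, 0, -0.04, 3],
  [-0.2, 0.26, 0, 0, 0, -0.08, 3],
  [-0.3, 0.4, 0, 0, 0, -0.12, 3],
  [-0.376, 0.55, -0.1, 0, 0, -0.165, 3],
  [-0.376, 0.7, -0.2, 0, 0, -0.165, 3],
  [-0.376, 0.85, -0.303, 0, 0, -0.165, 3],
  [-0.376, 1, -0.303, 0, 0, -0.165, 3],
  [-0.376, 1, -0.303, 0, 0, -0.165, 3],
  [-0.376, 1, -0.303, 0, 0, -0.165, 3],
])

```text
time: 27.65
ee_pos: [0.4568, -0.2245, 0.251]
tcp_rot: [-0.0, 0.067, 0.998, -0.001]
wrist_force: [0.0, 0.5, -4.7]
width: 0.0162
finger_force: 110.9
```

```bash
python3 - <<'E'
from h import *
p,need=full();print(T(p),need(82.12));print((np.array([.5065,-.0075,.2263])-p)/.15)
E
```

```text
[ 0.4568 -0.2245  0.251 ] az 82.27 tilt 0.15 F [ 0.   0.5 -4.7] t 27.65 w 0.016219972886413466 q [-0.69  0.01  1.75 -0.    1.38 -2.12]
[-0.01714902 -0.21928034] [ 0.0013 -0.0003 -0.0013]
[ 0.33100076  1.44682753 -0.16446926]
```

Call:
servo_tool([
  [0.02, 0.12, 0, 0, 0, 0, 3],
  [0.035, 0.26, 0, 0, 0, 0, 3],
  [0.055, 0.4, 0, 0, 0, 0, 3],
  [0.075, 0.55, 0, 0, 0, 0, 3],
  [0.096, 0.7, 0, 0, 0, 0, 3],
  [0.116, 0.85, 0, 0, 0, 0, 3],
  [0.137, 1, 0, 0, 0, 0, 3],
  [0.137, 1, 0, 0, 0, 0, 3],
])

```text
time: 28.32
ee_pos: [0.4779, -0.0734, 0.2513]
tcp_rot: [0.0, 0.068, 0.998, -0.0]
wrist_force: [0.2, -0.1, -4.0]
width: 0.0161
finger_force: 110.9
```

Call:
servo_tool([
  [0.06, 0.14, -0.02, 0, 0, 0, 3],
  [0.11, 0.28, -0.1, 0, 0, 0, 3],
  [0.16, 0.4, -0.164, 0, 0, 0, 3],
  [0.194, 0.447, -0.164, 0, 0, 0, 3],
  [0.194, 0.447, -0.164, 0, 0, 0, 3],
  [0.194, 0.447, -0.164, 0, 0, 0, 3],
  [0.194, 0.447, -0.164, 0, 0, 0, 3],
])

```text
time: 28.9
ee_pos: [0.5068, -0.0104, 0.2268]
tcp_rot: [-0.0, 0.069, 0.998, -0.001]
wrist_force: [0.3, -1.0, -3.6]
width: 0.0159
finger_force: 110.9
```

```bash
python3 - <<'E'
from h import *
p,need=full();print(T(p),need(82.12));print((np.array([.5065,-.0075,.0765])-p)/.15)
H=hsv(env.grab_frame('top')).astype(int)[160:260,345:440]
m=(H[...,1]>40)&((H[...,0]<35)|(H[...,0]>165));print('bin blobs',[(k[0],(k[1]+[345,160]).tolist()) for k in blobs(m,6)])
E
```

```text
[ 0.5068 -0.0104  0.2268] az 82.04 tilt 0.11 F [ 0.3 -1.  -3.6] t 28.9 w 0.015884363028280727 q [-0.25  0.03  1.78 -0.    1.33 -1.69]
[ 0.00331581 -0.00033264] [ 0.0009 -0.0001  0.0007]
[-0.00226655  0.01919711 -1.00181482]
bin blobs [(41, [371.9, 196.7]), (20, [383.3, 213.8]), (38, [382.5, 229.8])]
```

Call:
servo_tool([
  [-0.002, 0.015, -0.15, 0, 0, 0, 3],
  [-0.002, 0.015, -0.35, 0, 0, 0, 3],
  [-0.002, 0.015, -0.55, 0, 0, 0, 3],
  [-0.002, 0.015, -0.75, 0, 0, 0, 3],
  [-0.002, 0.015, -0.87, 0, 0, 0, 3],
  [-0.002, 0.015, -0.93, 0, 0, 0, 3],
  [-0.002, 0.015, -0.97, 0, 0, 0, 3],
  [-0.002, 0.015, -0.99, 0, 0, 0, 3],
  [-0.002, 0.015, -0.995, 0, 0, 0, 3],
  [-0.002, 0.015, -0.995, 0, 0, 0, 3],
  [-0.002, 0.015, -0.995, 0, 0, 0, 3],
])

```text
time: 29.87
ee_pos: [0.5072, -0.0073, 0.078]
tcp_rot: [0.0, 0.069, 0.998, -0.001]
wrist_force: [-0.2, -0.4, -4.5]
width: 0.016
finger_force: 110.6
```

```bash
python3 - <<'E'
from h import *
p,need=full();print(T(p),need(82.12))
E
```

```text
[ 0.5072 -0.0073  0.078 ] az 82.07 tilt 0.09 F [-0.2 -0.4 -4.5] t 29.8667 w 0.015953575962236278 q [-0.25  0.23  1.89 -0.    1.02 -1.68]
[0.0032566  0.00274928] [0.0006 0.0004 0.0005]
```

Call:
servo_tool([
  [0, 0, -0.01, 0, 0, 0, 3],
  [0, 0, -0.015, 0, 0, 0, 3],
  [0, 0, -0.02, 0, 0, 0, 3],
  [0, 0, -0.02, 0, 0, 0, 3],
  [0, 0, -0.02, 0, 0, 0, 3],
])

```text
time: 30.28
ee_pos: [0.5072, -0.0076, 0.0762]
tcp_rot: [0.0, 0.069, 0.998, -0.001]
wrist_force: [-7.8, -1.1, 12.2]
width: 0.0163
finger_force: 113.5
```

Tray touches the bench. Release, rise, and move over to look at the latch.

Call:
servo_tool([
  [0, 0, 0.005, 0, 0, 0, 20],
  [0, 0, 0.005, 0, 0, 0, 40],
  [0, 0, 0.005, 0, 0, 0, 60],
  [0, 0, 0.005, 0, 0, 0, 60],
  [0, 0, 0.005, 0, 0, 0, 60],
  [0, 0, 0.2, 0, 0, 0, 60],
  [0, 0, 0.4, 0, 0, 0, 60],
  [0, 0, 0.7, 0, 0, 0, 60],
  [0, 0, 1, 0, 0, 0, 60],
  [0, 0, 1, 0, 0, 0, 60],
])

```text
time: 31.12
ee_pos: [0.51, -0.0078, 0.2314]
tcp_rot: [0.005, 0.069, 0.998, -0.001]
wrist_force: [0.3, -0.0, 0.4]
width: 0.0601
finger_force: 0.0
```

Call:
servo_tool([
  [0, 0.1, 0.3, 0, 0, 0, 40],
  [0, 0.2, 0.6, 0, 0, 0, 40],
  [0.1, 0.2, 0.85, 0, 0, 0, 40],
  [0.2, 0.2, 0.85, 0, 0, 0, 40],
  [0.2, 0.2, 0.85, 0, 0, 0, 40],
  [0.2, 0.2, 0.85, 0, 0, 0, 40],
])

```text
time: 31.62
ee_pos: [0.5366, 0.0231, 0.3511]
tcp_rot: [-0.0, 0.069, 0.998, -0.0]
wrist_force: [-0.3, -0.3, -1.2]
width: 0.0401
finger_force: 0.0
```

```bash
python3 - <<'E'
from h import *
p,need=full();print(T(p),need(82.12))
c=env.get_calibration('wrist');b=env.grab_frame('wrist');np.save('c14.npy',c,allow_pickle=True);cv2.imwrite('pics/w14.png',b[:,:,::-1])
H=hsv(b).astype(int);h,s,v=H[...,0],H[...,1],H[...,2]
m=(h>10)&(h<28)&(s>80)&(v>90)
for k in blobs(m,200): 
    bx=cv2.boxPoints(cv2.minAreaRect(k[2].astype(np.float32)));print(k[0],k[1],T(pt(c,bx,.102)).round(3).tolist())
b=env.grab_frame('side');cv2.imwrite('pics/w14s.png',b[:,:,::-1]);H=hsv(b).astype(int);h,s,v=H[...,0],H[...,1],H[...,2]
for k in blobs(((h<6)|(h>174))&(s>150),60): print('side red',k[0],k[1],cv2.boxPoints(cv2.minAreaRect(k[2].astype(np.float32))).round().tolist())
print('proj arm tip for th',[(t,proj(env.get_calibration('side'),np.r_[S(.11-.23*np.cos(t),-.078),.06+.23*np.sin(t)]).round(1).tolist()) for t in(1.5,1.6,1.7,1.8)])
E
```

```text
[0.5366 0.0231 0.3511] az 82.09 tilt 0.07 F [-0.3 -0.3 -1.2] t 31.6167 w 0.040072082909691976 q [-0.18  0.02  1.54 -0.    1.58 -1.61]
[0.02821221 0.03685545] [ 0.0004 -0.0005  0.0003]
3542 [491.1  69.9] [[-0.131, 0.271], [-0.132, 0.319], [-0.021, 0.341], [-0.02, 0.288]]
9869 [326.9 133.5] [[0.08, 0.077], [-0.087, 0.077], [-0.085, 0.175], [0.083, 0.187]]
1504 [385.7 134.7] [[0.079, 0.183], [-0.086, 0.177], [-0.085, 0.198], [0.081, 0.208]]
1066 [415.2 116.5] [[0.079, 0.21], [-0.088, 0.216], [-0.085, 0.239], [0.083, 0.235]]
2118 [225.1 130.6] [[-0.081, -0.007], [-0.082, 0.01], [0.083, 0.012], [0.083, -0.007]]
338 [378.7 366.8] [[0.323, 0.201], [0.317, 0.236], [0.349, 0.243], [0.354, 0.207]]
side red 286 [333.1  71.1] [[316.0, 72.0], [343.0, 58.0], [349.0, 69.0], [322.0, 83.0]]
side red 91 [205.9  75.9] [[203.0, 65.0], [207.0, 65.0], [209.0, 87.0], [205.0, 87.0]]
side red 287 [252.2  96.6] [[247.0, 64.0], [256.0, 64.0], [262.0, 147.0], [253.0, 147.0]]
side red 393 [127.1 282.6] [[108.0, 280.0], [112.0, 270.0], [146.0, 285.0], [142.0, 295.0]]
proj arm tip for th [(1.5, [[261.6, 72.9]]), (1.6, [[253.3, 70.9]]), (1.7, [[245.2, 69.9]]), (1.8, [[237.4, 69.8]])]
```

Call:
servo_tool([
  [0.16, -0.22, 0, 0, 0, 0, 40],
  [0.32, -0.44, 0, 0, 0, 0, 40],
  [0.48, -0.66, 0, 0, 0, 0, 40],
  [0.626, -0.867, 0, 0, 0, 0, 40],
  [0.626, -0.867, 0, 0, 0, 0, 40],
  [0.626, -0.867, 0, 0, 0, 0, 40],
  [0.626, -0.867, 0, 0, 0, 0, 40],
])

```text
time: 32.3
ee_pos: [0.629, -0.1068, 0.3494]
tcp_rot: [-0.002, 0.07, 0.998, 0.0]
wrist_force: [1.1, -0.4, 0.5]
width: 0.04
finger_force: 0.0
```

```bash
python3 - <<'E'
from h import *
p,need=full();print((np.array([.6305,-.107,.2387])-p)/.15)
c=env.get_calibration('wrist');b=env.grab_frame('wrist');cv2.imwrite('pics/w15.png',b[:,:,::-1])
H=hsv(b).astype(int);h,s,v=H[...,0],H[...,1],H[...,2]
for k in blobs(((h<6)|(h>174))&(s>150)&(v>60),60): print(k[0],k[1],cv2.boxPoints(cv2.minAreaRect(k[2].astype(np.float32))).round().tolist())
for t in(1.55,1.62,1.67,1.72): print(t,proj(c,[np.r_[S(.11-r*np.cos(t),-.078),.06+r*np.sin(t)] for r in(.05,.23)]).round(0).tolist())
E
```

```text
[ 0.629  -0.1068  0.3494] az 82.03 tilt 0.27 F [ 1.1 -0.4  0.5] t 32.3 w 0.039954853977028984 q [-0.35  0.26  1.28 -0.    1.61 -1.79]
[ 0.00985252 -0.00141548 -0.73789945]
879 [256.2 170.5] [[249.0, 133.0], [265.0, 133.0], [265.0, 200.0], [249.0, 200.0]]
1.55 [[256.0, 137.0], [257.0, 161.0]]
1.62 [[256.0, 140.0], [257.0, 185.0]]
1.67 [[256.0, 142.0], [257.0, 202.0]]
1.72 [[256.0, 144.0], [257.0, 218.0]]
```

Call:
servo_tool([
  [-0.071, 0.018, -0.2, 0, 0, 0, 40],
  [-0.071, 0.018, -0.4, 0, 0, 0, 40],
  [-0.071, 0.018, -0.6, 0, 0, 0, 40],
  [-0.071, 0.018, -0.738, 0, 0, 0, 40],
  [-0.071, 0.018, -0.738, 0, 0, 0, 40],
  [-0.071, 0.018, -0.738, 0, 0, 0, 3],
  [-0.071, 0.018, -0.738, 0, 0, 0, 3],
  [-0.071, 0.018, -0.738, 0, 0, 0, 3],
  [-0.071, 0.018, -0.738, 0, 0, 0, 3],
  [-0.071, 0.018, -0.738, 0, 0, 0, 3],
], squeeze=25)

```text
time: 33.18
ee_pos: [0.6205, -0.1043, 0.2432]
tcp_rot: [0.001, 0.069, 0.998, -0.001]
wrist_force: [-0.7, 2.5, 6.4]
width: 0.0115
finger_force: 28.8
```

```bash
python3 - <<'E'
from h import *
p,need=full();t=T(p);z=p[2]+.019-.06;x=.11-t[0];r=np.hypot(x,z);th=np.arctan2(z,x);print(t,r,th)
pp=None
for k in np.r_[th,np.arange(1.55,.05,-.12),.05,0]:
    w=np.r_[S(.110-r*np.cos(k),-.078)-S(.110-r*np.cos(th),-.078),r*(np.sin(k)-np.sin(th))]/.15
    print(round(k,2),w.round(3).tolist())
E
```

```text
[ 0.6205 -0.1043  0.2432] az 82.08 tilt 0.15 F [-0.7  2.5  6.4] t 33.1833 w 0.011546245683586125 q [-0.35  0.29  1.45 -0.    1.4  -1.79]
[ 0.12865271 -0.07792743] 0.2030212419024555 1.6628017519859908
1.66 [0.0, 0.0, 0.0]
1.55 [-0.151, 0.021, 0.005]
1.43 [-0.311, 0.043, -0.008]
1.31 [-0.469, 0.064, -0.04]
1.19 [-0.622, 0.085, -0.091]
1.07 [-0.767, 0.105, -0.16]
0.95 [-0.903, 0.124, -0.247]
0.83 [-1.028, 0.141, -0.349]
0.71 [-1.14, 0.156, -0.466]
0.59 [-1.237, 0.17, -0.595]
0.47 [-1.319, 0.181, -0.735]
0.35 [-1.383, 0.189, -0.884]
0.23 [-1.429, 0.196, -1.039]
0.11 [-1.456, 0.199, -1.199]
0.05 [-1.462, 0.2, -1.28]
0.0 [-1.464, 0.201, -1.348]
```

Call:
servo_tool([
  [-0.07, 0.01, 0.003, 0, 0, 0, 3],
  [-0.151, 0.021, 0.005, 0, 0, 0, 3],
  [-0.23, 0.032, 0, 0, 0, 0, 3],
  [-0.311, 0.043, -0.008, 0, 0, 0, 3],
  [-0.469, 0.064, -0.04, 0, 0, 0, 3],
  [-0.622, 0.085, -0.091, 0, 0, 0, 3],
  [-0.767, 0.105, -0.16, 0, 0, 0, 3],
  [-0.903, 0.124, -0.247, 0, 0, 0, 3],
  [-0.903, 0.124, -0.247, 0, 0, 0, 3],
])

```text
time: 33.93
ee_pos: [0.4806, -0.0854, 0.202]
tcp_rot: [-0.002, 0.069, 0.998, -0.001]
wrist_force: [-1.4, -0.1, -1.1]
width: 0.0114
finger_force: 28.3
```

Call:
servo_tool([
  [-0.125, 0.017, -0.102, 0, 0, 0, 3],
  [-0.237, 0.032, -0.219, 0, 0, 0, 3],
  [-0.334, 0.046, -0.348, 0, 0, 0, 3],
  [-0.416, 0.057, -0.488, 0, 0, 0, 3],
  [-0.416, 0.057, -0.488, 0, 0, 0, 3],
  [-0.416, 0.057, -0.488, 0, 0, 0, 3],
])

```text
time: 34.43
ee_pos: [0.4213, -0.0774, 0.1301]
tcp_rot: [-0.001, 0.069, 0.998, -0.0]
wrist_force: [-0.1, -0.4, -3.0]
width: 0.0115
finger_force: 26.5
```

```bash
python3 - <<'E'
from h import *
p,need=full();t=T(p);z=p[2]+.019-.06;x=.11-t[0];r=np.hypot(x,z);th=np.arctan2(z,x);print(t,r,th)
g=lambda r,k:np.r_[S(.110-r*np.cos(k),-.078),.041+r*np.sin(k)]
q=g(.17,th);print('regrip',((q-p)/.15).round(3))
for k in (.35,.25,.15,.07,0,-.01): print(k,((g(.17,k)-q)/.15).round(3).tolist())
E
```

```text
[ 0.4213 -0.0774  0.1301] az 82.05 tilt 0.13 F [-0.1 -0.4 -3. ] t 34.4333 w 0.011493397520113094 q [-0.46 -0.03  2.05 -0.    1.12 -1.89]
[-0.07230576 -0.07835378] 0.20292245983326343 0.45468120491990094
regrip [ 0.196 -0.024 -0.096]
0.35 [-0.046, 0.006, -0.109]
0.25 [-0.079, 0.011, -0.217]
0.15 [-0.101, 0.014, -0.328]
0.07 [-0.111, 0.015, -0.418]
0 [-0.114, 0.016, -0.498]
-0.01 [-0.114, 0.016, -0.509]
```

Call:
servo_tool([
  [0, 0, 0, 0, 0, 0, 35],
  [0, 0, 0, 0, 0, 0, 35],
  [0, 0, 0, 0, 0, 0, 35],
  [0.1, -0.012, -0.048, 0, 0, 0, 35],
  [0.196, -0.024, -0.096, 0, 0, 0, 35],
  [0.196, -0.024, -0.096, 0, 0, 0, 35],
  [0.196, -0.024, -0.096, 0, 0, 0, 35],
  [0.196, -0.024, -0.096, 0, 0, 0, 3],
  [0.196, -0.024, -0.096, 0, 0, 0, 3],
  [0.196, -0.024, -0.096, 0, 0, 0, 3],
  [0.196, -0.024, -0.096, 0, 0, 0, 3],
  [0.196, -0.024, -0.096, 0, 0, 0, 3],
])

```text
time: 35.43
ee_pos: [0.4505, -0.0812, 0.1162]
tcp_rot: [-0.001, 0.069, 0.998, -0.001]
wrist_force: [-4.0, -4.2, 3.1]
width: 0.0118
finger_force: 30.3
```

Call:
servo_tool([
  [-0.046, 0.006, -0.109, 0, 0, 0, 3],
  [-0.079, 0.011, -0.217, 0, 0, 0, 3],
  [-0.101, 0.014, -0.328, 0, 0, 0, 3],
  [-0.108, 0.015, -0.38, 0, 0, 0, 3],
  [-0.111, 0.015, -0.418, 0, 0, 0, 3],
  [-0.113, 0.016, -0.45, 0, 0, 0, 3],
  [-0.114, 0.016, -0.48, 0, 0, 0, 3],
  [-0.114, 0.016, -0.48, 0, 0, 0, 3],
  [-0.114, 0.016, -0.48, 0, 0, 0, 3],
])

```text
time: 36.18
ee_pos: [0.4337, -0.079, 0.0437]
tcp_rot: [-0.001, 0.069, 0.998, -0.001]
wrist_force: [-2.0, -4.6, -0.6]
width: 0.0119
finger_force: 28.6
```

```bash
python3 - <<'E'
from h import *
p,need=full();t=T(p);z=p[2]+.019-.06;x=.11-t[0];print(t,np.hypot(x,z),np.arctan2(z,x))
E
```

```text
[ 0.4337 -0.079   0.0437] az 82.07 tilt 0.13 F [-2.  -4.6 -0.6] t 36.1833 w 0.011862363758493992 q [-0.45  0.16  2.07 -0.    0.91 -1.88]
[-0.0598845  -0.07823464] 0.16990654203654199 0.01610877699815577
```

Call:
servo_tool([
  [0, 0, -0.015, 0, 0, 0, 3],
  [0, 0, -0.025, 0, 0, 0, 3],
  [0, 0, -0.025, 0, 0, 0, 3],
])

```text
time: 36.43
ee_pos: [0.4336, -0.079, 0.0401]
tcp_rot: [-0.001, 0.069, 0.998, -0.001]
wrist_force: [-2.8, -5.4, -0.6]
width: 0.0115
finger_force: 28.7
```

Call:
servo_tool([
  [0, 0, -0.015, 0, 0, 0, 3],
  [0, 0, -0.02, 0, 0, 0, 3],
  [0, 0, -0.02, 0, 0, 0, 3],
])

```text
time: 36.68
ee_pos: [0.4336, -0.0789, 0.0372]
tcp_rot: [-0.001, 0.069, 0.998, -0.001]
wrist_force: [-2.8, -5.2, -1.1]
width: 0.0117
finger_force: 28.8
```

Call:
servo_tool([
  [0, 0, -0.015, 0, 0, 0, 3],
  [0, 0, -0.02, 0, 0, 0, 3],
  [0, 0, -0.02, 0, 0, 0, 3],
])

```text
time: 36.93
ee_pos: [0.4338, -0.079, 0.0355]
tcp_rot: [-0.001, 0.069, 0.998, -0.001]
wrist_force: [-9.9, -3.0, 17.5]
width: 0.0115
finger_force: 31.3
```

```bash
python3 - <<'E'
from h import *
p,need=full()
b=env.grab_frame('side');cv2.imwrite('pics/s16.png',b[:,:,::-1]);c=env.get_calibration('side')
H=hsv(b).astype(int);h,s,v=H[...,0],H[...,1],H[...,2]
for k in blobs(((h<6)|(h>174))&(s>150),40): print(k[0],k[1],cv2.boxPoints(cv2.minAreaRect(k[2].astype(np.float32))).round().tolist())
for th in(0,.03,.06,.1): print(th,proj(c,[np.r_[S(.11-r*np.cos(th),-.078),.06+r*np.sin(th)] for r in(.0,.1,.15,.2,.23)]).round(1).tolist())
E
```

```text
[ 0.4338 -0.079   0.0355] az 82.1 tilt 0.16 F [-9.9 -3.  17.5] t 36.9333 w 0.011472467398476679 q [-0.45  0.18  2.07 -0.    0.89 -1.88]
91 [205.9  75.8] [[203.0, 65.0], [207.0, 65.0], [208.0, 87.0], [204.0, 87.0]]
117 [254.5  74.5] [[251.0, 64.0], [257.0, 64.0], [257.0, 86.0], [251.0, 86.0]]
149 [279.9 158.8] [[255.0, 154.0], [256.0, 150.0], [305.0, 164.0], [304.0, 167.0]]
392 [127.1 282.6] [[108.0, 280.0], [112.0, 270.0], [146.0, 285.0], [142.0, 295.0]]
0 [[255.5, 151.3], [288.2, 161.1], [305.5, 166.2], [323.3, 171.6], [334.3, 174.9]]
0.03 [[255.5, 151.3], [288.3, 160.1], [305.6, 164.8], [323.5, 169.7], [334.6, 172.6]]
0.06 [[255.5, 151.3], [288.3, 159.2], [305.6, 163.4], [323.6, 167.7], [334.8, 170.4]]
0.1 [[255.5, 151.3], [288.2, 157.9], [305.6, 161.4], [323.7, 165.1], [334.9, 167.3]]
```

Call:
servo_tool([
  [0, 0, 0, 0, 0, 0, 35],
  [0, 0, 0, 0, 0, 0, 35],
  [0, 0, 0, 0, 0, 0, 35],
  [0, 0, 0, 0, 0, 0, 35],
  [0, 0, 0.25, 0, 0, 0, 35],
  [0, 0, 0.5, 0, 0, 0, 35],
  [0, 0, 0.75, 0, 0, 0, 35],
  [0, 0, 1, 0, 0, 0, 35],
  [0, 0, 1, 0, 0, 0, 35],
])

```text
time: 37.73
ee_pos: [0.4381, -0.0801, 0.1915]
tcp_rot: [0.005, 0.069, 0.998, -0.003]
wrist_force: [1.1, -1.2, 0.1]
width: 0.0349
finger_force: 0.0
```

Call:
servo_tool([
  [0.2, 0.15, 0.3, 0, 0, 0, 35],
  [0.4, 0.3, 0.6, 0, 0, 0, 35],
  [0.6, 0.4, 0.95, 0, 0, 0, 35],
  [0.6, 0.4, 0.95, 0, 0, 0, 35],
  [0.6, 0.4, 0.95, 0, 0, 0, 35],
  [0.6, 0.4, 0.95, 0, 0, 0, 35],
])

```text
time: 38.23
ee_pos: [0.5266, -0.0177, 0.3299]
tcp_rot: [0.003, 0.068, 0.998, -0.001]
wrist_force: [-0.4, 0.1, 0.1]
width: 0.0349
finger_force: 0.0
```

```bash
python3 - <<'E'
from h import *
p,need=full()
W=env.grab_frame('wrist');A=env.grab_frame('side');B=env.grab_frame('top');c=env.get_calibration('wrist')
H=hsv(W).astype(int);h,s,v=H[...,0],H[...,1],H[...,2]
for k in blobs(((h<6)|(h>174))&(s>150)&(v>60),100):
    bx=cv2.boxPoints(cv2.minAreaRect(k[2].astype(np.float32)));print(k[0],bx.round().tolist(),T(pt(c,bx,.066)).round(3).tolist())
print('tip th0',proj(c,[np.r_[S(-.12,-.078),.066],np.r_[S(.1,-.078),.066]]).round().tolist())
f=lambda i,s:cv2.resize(i,s,interpolation=cv2.INTER_CUBIC)
cv2.imwrite('pics/fin.png',np.vstack([np.hstack([f(W,(400,300)),f(A[60:252,160:416],(400,300))]),np.hstack([f(B[160:256,340:468],(400,300)),f(B[110:302,100:356],(400,300))])])[:,:,::-1])
E
```

```text
[ 0.5266 -0.0177  0.3299] az 82.18 tilt 0.3 F [-0.4  0.1  0.1] t 38.2333 w 0.03485302313131578 q [-0.26  0.    1.6  -0.    1.53 -1.69]
1763 [[185.0, 34.0], [196.0, 34.0], [205.0, 216.0], [194.0, 216.0]] [[-0.122, -0.084], [-0.122, -0.072], [0.095, -0.071], [0.096, -0.084]]
tip th0 [[191.0, 36.0], [199.0, 219.0]]
```

View pics/fin.png

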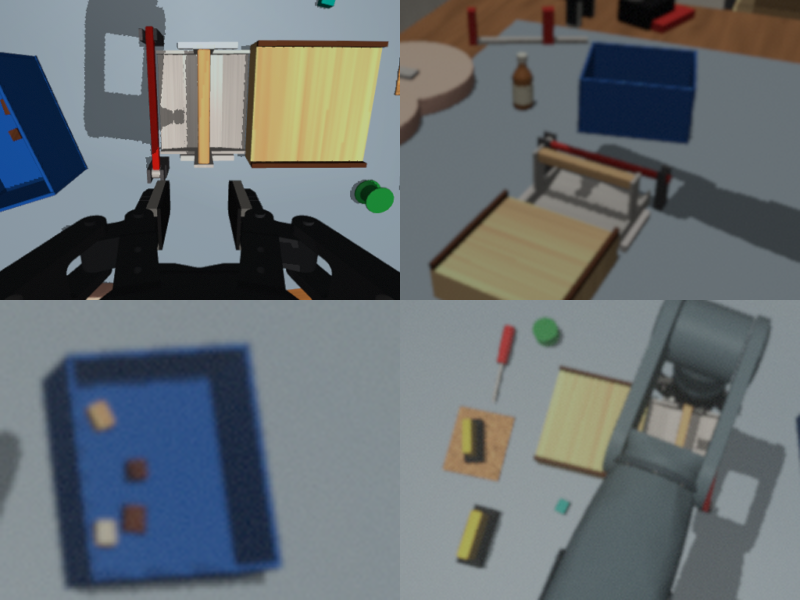

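The final picture shows four offcuts in the bin at (101,415), (136,470), (134,518) and (105,532). The tray is empty and docked, the latch is in its catch, and the scraper is on the cork.

```bash
python3 -c "
from plant import env
print(env.finish_job())"
```

```text
the job is handed in; nothing more can be done
None
```

The job is handed in at about 38 s on the robot's clock: all four offcuts are in the blue bin, the empty tray is level in its dock under the closed latch, the scraper is on its cork rest, and the spool, bottle and screwdriver were left alone.

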